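Set the rider of a taper gauge to a reference post

TASK

Stand the round steel post on the plate of the taper gauge where the slot is wide, and slide it along the slot until it wedges lightly between the straight fence and the slanted jaw. Leave it wedged there, upright, and then gently bring the gauge's black rider up against it so that the rider marks where the post stopped. Do not force the post or the rider, do not let the rider push the post back out, and leave the other things on the bench alone.

Things in the scene. Friction and masses are not known exactly. Their poses are not given: they have to be found in the camera images.
- post: Loose upright round steel post, diameter 30 mm, 80 mm tall, about 0.4 kg. Starts standing on the bench. Origin: centre of its lower end; z along its axis.
- gauge: Fixed taper gauge, turned up to 0.35 rad: aluminium plate 120 (x) x 280 (y) x 12 mm thick, origin at the centre of its underside. The slot runs along the gauge's y axis and narrows toward +y; its floor is the plate's top, 12 mm above the bench. Its +x side is the straight steel fence, its -x side the slanted jaw (jaw). A post touching the fence has its axis at gauge x = +5 mm.
- jaw: Fixed slanted steel jaw, 170 mm long, 22 thick, 25 high (top 37 mm above the bench). Origin: bottom middle of its working face. x axis: that face's normal, into the slot, at -0.1244 rad to the gauge's x (slot narrows 1 in 8). It is set differently each time, by 3 mm either way, so the post stops between gauge y = -25 and +25 mm. Friction keeps a lightly wedged post in place.
- rider: Black rider block, slides only along the gauge's y, in line with the slot, and stays where left (1 to 2 N to slide). Block 16 mm high, 44 long (y 0 to +44), x -15 to +41 mm. Origin: middle of the lower edge of its flat front face, which looks to the gauge's -y; at gauge x +5 mm, 40 mm above the bench; axes as the gauge's. Starts with its face at gauge y = +75 to +95 mm. Touching, the post's axis is at rider y = -15 mm.
- fence: Fixed straight steel fence of the gauge, 24 mm thick (x), 230 long (y), 25 high, top 37 mm above the bench. Origin: lower corner of its working face at the wide end, on the plate (gauge x = +20, y = -140 mm, 12 mm above the bench); axes as the gauge's. The working face looks to -x and runs from here along +y. A post touching it has its axis at fence x = -15 mm.
- mouth (a point): Point on the plate's top before the slot (gauge x = -3, y = -118 mm, 12 mm above the bench): bare plate beside the fence, where the post can be stood; fence 8 mm from the post's side there. The slanted jaw begins about 33 mm further along +y.
- fin (a point): Centre of the rider's grip fin, an upright block 16 mm (x) by 24 mm (y), standing on the rider from 56 to 90 mm above the bench; this point is 73 mm above the bench and 22 mm behind the front face (rider x = 0, y = +22 mm). Beside the fence's outer side the rider has a skirt, x +41 to +47 mm, hanging to 14 mm above the bench.
- jar: Bystander: clear jar with grey cap, diameter 54 mm, 75 mm tall; origin at the centre of its underside.
- carton: Bystander: cardboard carton 90 x 120 x 60 mm; origin at the centre of its underside.
- driver: Bystander: black-handled screwdriver 180 mm long, lying on the bench along its x axis, handle to its -x; origin under its middle.

How it is judged (in metres and radians):
On the way, in this order (a step that is already met when the one before it is completed fails the run):
1. the post is down on the gauge's plate where the slot is still wide: on the slot side of the fence, its side at least 2 mm clear of the slanted jaw (z of post in the frame of gauge between 0.009 and 0.016 m and angle between post's own z axis and vertical below 0.06 rad and x of post in the frame of fence between -0.05 and -0.012 m and y of post in the frame of gauge above -0.145 m and x of post in the frame of jaw above 0.017 m), for 0.1 s.
2. the post stands in the slot and is wedged: it touches the fence and bears on the slanted jaw with more than 2 N (z of post in the frame of gauge between 0.009 and 0.016 m and angle between post's own z axis and vertical below 0.06 rad and x of post in the frame of fence above -0.0156 m and x of post in the frame of jaw below 0.0156 m and contact force between post and jaw above 2 N), for 0.2 s.
3. the rider touches the wedged post (gap under 1.5 mm) (z of post in the frame of gauge between 0.009 and 0.016 m and angle between post's own z axis and vertical below 0.06 rad and x of post in the frame of fence above -0.0156 m and x of post in the frame of jaw below 0.0156 m and y of post in the frame of rider above -0.0165 m), for 0.2 s.
At the end, for the whole second after the job is handed in: The post stands upright (within 0.06 rad) on the slot's floor (its underside 9 to 16 mm above the bench), still wedged: within 0.6 mm of the fence and within 0.6 mm of the slanted jaw. The rider's front face is within 1.5 mm of the post. Both are released and at rest (all of step 3 and y of post in the frame of rider below -0.012 m and linear speed of each of post, rider below 0.01 m/s); the robot touches nothing.
It fails at once if the post is forced against the slanted jaw with more than 25 N (contact force between post and jaw above 25 N).
It fails at once if the post is forced against the fence with more than 25 N (contact force between post and fence above 25 N).
It fails at once if the rider is forced against the post with more than 12 N (contact force between rider and post above 12 N).
It fails at once if a bystander (jar, carton or screwdriver) is moved more than 30 mm (distance of any of jar, carton, driver from where it was at the start of the episode above 0.03 m).
It also fails if it takes over 72 s, if anything falls off the work surface, if the arm or the gripper's body presses on something with over 40 N, if the wrist force passes 120 N, or if a joint passes its speed limit or range.

ROBOT

A 6-joint arm with a two-finger parallel gripper is mounted at the origin on the work surface. World frame = base frame: x ahead of the robot, y to its left, z up, the work surface at z = 0. Lengths are in mm, angles in rad, forces in N, time in s.
With the tool pointing down it reaches from about 300 to 775 mm from the base axis. Payload 14.6 kg.
Tool frame: the origin (TCP) lies between the finger pads; the fingertips stand 8 mm ahead of it and the grasp point (between the pads) lies 11 mm behind it; y points along the fingers, x is the direction in which the jaws open and shut, and the axes are right-handed (so a half turn about y gives the same grasp; the last joint's range is limited). The gripper opens to 94 mm and grips with 3 to 60 N. Pads are 16 mm wide; open, the fingers measure 119 mm over their backs; the gripper's body (75 mm by 177 mm) begins 78 mm behind the grasp point.
Start: joints at [-1.193, 0.3, 1.521, -0, 1.321, -0.067], TCP at [236.644, -496.476, 180.146] pointing down, gripper open.
Joint ranges: [-3.03, 3.03], [-0.79, 2.21], [0.23, 2.52], [-1.04, 4.18], [0, 3.07], [-2.55, 2.55]. Speed limits (rad/s): [2.22, 2.22, 2.57, 3.14, 3.14, 3.14].

INTERFACE

Orientations are given as [roll, pitch, yaw] about the fixed x, y, z axes, in that order (R = Rz(yaw) Ry(pitch) Rx(roll)).
In Python, from cell import read_state, imaging, order gives the robot as it stands. The module is installed in compiled form; this text tells all that it offers.
- The arm moves only by the shell command python3 -m handwheel 'ROWS' [FORCE]. ROWS is JSON, a list that holds one entry, the list of rows, each a list of 7 numbers: the shift along the tool's x, y, z in mm, then the turn, a rotation vector about the tool's x, y, z in degrees, then the opening, from -1 (shut) to 1 (fully open), so that 0 is half open. A call has 1 to 5 rows; each row is the pose to reach, as a shift and turn from the pose measured when the call began, along the tool's axes at that moment; what a row does not reach only later rows make up. A row lasts 1/12 s, in which the tool goes at most 41.7 mm and 7.16 degrees, less where a joint would pass 70% of its speed; a pose out of reach is approached as far as the arm can. A call with a gripper value outside its range is refused whole. The fingers move at their own pace and stop on an object; FORCE is the grip in N (left out, the last holds). Time passes only in rows, so rows that repeat a pose let the fingers close. It gives the time, the measured TCP pose, the force and the opening at its end, in the units of the state.
- read_state(): the state, without advancing time (a new reading comes with each control period).
- imaging.camera(name): name is "side" or "top" or "wrist"; returns (picture, depth): 400x640x3 uint8, red, green, blue; 400x640 float32, mm along the optical axis (not along the pixel's ray), 0 where there is no reading.
- imaging.get_calibration(name): a dict with "mtx" (3x3 intrinsics, pixels), "world_from_camera" (4x4, takes a point from camera to world coordinates); the wrist camera has in their place "hand_eye" (4x4, takes a point from camera to tool coordinates, whose origin is the TCP and whose axes are the tool frame's). Camera axes: x right, y down, z forward; pixel columns grow to the right and rows downward; lengths in mm; the calibration is good to about 2 mm. A picture is of the moment at which its call begins: read the wrist's pose just before it. get_calibration takes no time and is no camera call.
- order.sign_off(): hands the job in, once; it reports no verdict.
The state is a dict: "clock": time; "joints": joint angles; "qd": joint speeds; "effort": joint torques, N m; "eef_pos": TCP position; "eef_rot": TCP orientation; "wrist_force": force on the tool from outside, world axes, zero at the start; "moment": the same for the moment, N m; "finger_gap": finger opening in mm.
Only numpy, scipy, OpenCV 4.12 (cv2) and the standard library are available. Lean on these libraries where they do the work, as an engineer would, in place of code of your own. Each camera call takes 0.05 s, during which the arm holds its last target.

## Working session

There is one attempt and no reset: what is moved stays moved. The work goes in short steps, Python scripts to look and compute and a shell command to move; the robot and the scene stay as the last step left them, time stands still between calls to the robot, and variables do not carry over. Pictures are saved under pics/ and viewed, and the job is handed in when it is done.

```bash
ls; mkdir -p pics; python3 - <<'E'
from cell import read_state, imaging, order
import cv2
print(read_state())
for n in ("top","side","wrist"):
    p,d=imaging.camera(n); cv2.imwrite(f"pics/a_{n}.png",p[:,:,::-1])
    import numpy as np
    np.save(f"a_{n}_d.npy",d); np.save(f"a_{n}_p.npy",p)
    print(n,imaging.get_calibration(n))
E
```

```text
pics
{'clock': 0.0, 'joints': array([-1.19261889e+00,  3.00464065e-01,  1.52158412e+00,  1.48882109e-05,
        1.32066985e+00, -6.66018313e-02]), 'qd': array([ 9.01442781e-05, -4.81427120e-04, -8.23492145e-04, -2.74253733e-03,
       -2.92975920e-05, -3.62134310e-05]), 'effort': array([ 3.07267692e-03, -5.31791639e+01, -3.52731442e+01,  7.09113549e-02,
        2.43796018e-02, -8.73013005e-05]), 'eef_pos': array([ 236.53734334, -496.22314971,  179.58891249]), 'eef_rot': array([-1.57070704e+00,  1.12192858e-03, -1.12602070e+00]), 'wrist_force': array([ 0.15346711, -0.17392636, -0.06616733]), 'moment': array([ 0.07120103, -0.00135719,  0.02063152]), 'finger_gap': 94.01737504541083}
top {'mtx': array([[398.54169612,   0.        , 320.50320314],
       [  0.        , 398.54169612, 197.47556482],
       [  0.        ,   0.        ,   1.        ]]), 'world_from_camera': array([[-1.08562939e-02, -9.98354472e-01,  5.63070990e-02,
         5.85985452e+02],
       [-9.99822601e-01,  1.17045539e-02,  1.47570341e-02,
         4.74839385e+00],
       [-1.53918005e-02, -5.61369035e-02, -9.9830443
[... 473 characters left out ...]
+02],
       [-1.65578550e-02, -6.75830381e-01, -7.36871178e-01,
         7.33538630e+02],
       [ 0.00000000e+00,  0.00000000e+00,  0.00000000e+00,
         1.00000000e+00]])}
wrist {'mtx': array([[357.8642082 ,   0.        , 315.85730934],
       [  0.        , 357.8642082 , 195.3359873 ],
       [  0.        ,   0.        ,   1.        ]]), 'hand_eye': array([[ 9.99999999e-01, -1.40897763e-05, -3.42260681e-05,
        -1.05362185e-01],
       [ 2.94721542e-05, -2.56276714e-01,  9.66603458e-01,
        -2.05121751e+02],
       [-2.23905707e-05, -9.66603458e-01, -2.56276713e-01,
         7.49786544e+01],
       [ 0.00000000e+00,  0.00000000e+00,  0.00000000e+00,
         1.00000000e+00]])}
```

View pics/a_top.png

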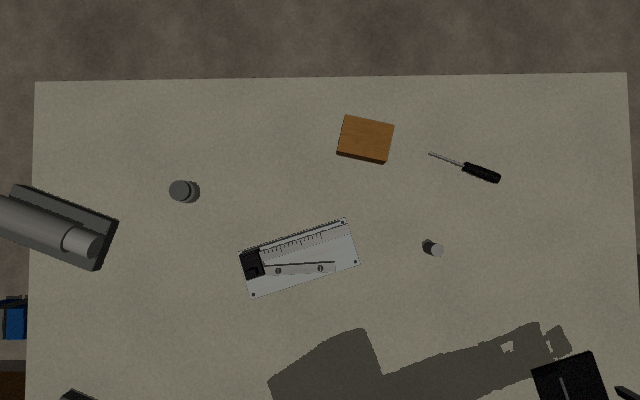

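View pics/a_side.png

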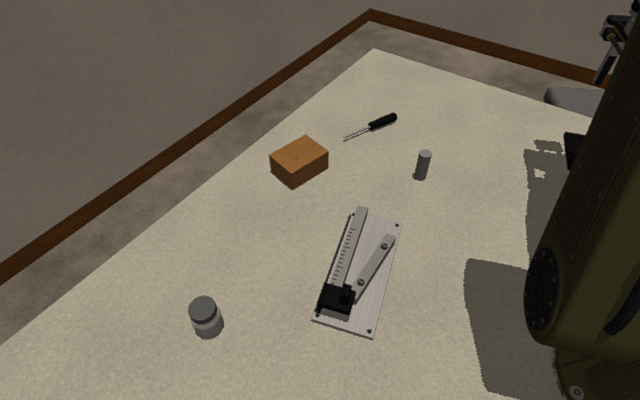

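View pics/a_wrist.png

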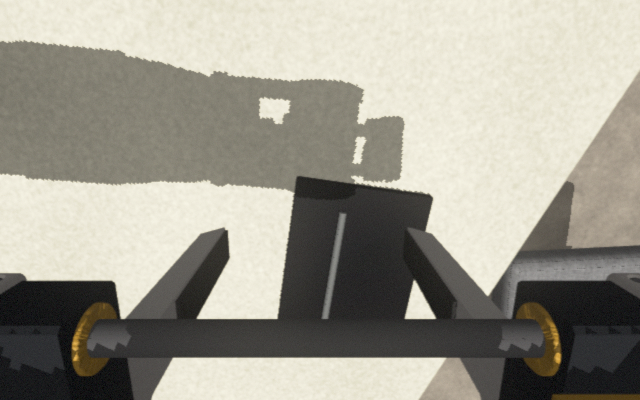

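Top view: gauge around (300,258) with rider at (252,263) on the left and wide end on the right; post at (435,249); jar (182,190), carton (365,139), driver (465,167). Next I'll zoom in for measurements.

```bash
python3 - <<'E'
import cv2,numpy as np
p=np.load("a_top_p.npy"); c=p[205:310,225:370,::-1]
cv2.imwrite("pics/b1.png",cv2.resize(c,None,fx=5,fy=5,interpolation=cv2.INTER_CUBIC))
c=p[225:275,405:460,::-1]
cv2.imwrite("pics/b2.png",cv2.resize(c,None,fx=8,fy=8,interpolation=cv2.INTER_CUBIC))
d=np.load("a_top_d.npy"); print(np.round(d[238:260:2,418:448:3]))
E
```

```text
[[984. 980. 981. 980. 980. 981. 980. 981. 979. 980.]
 [980. 980. 978. 979. 976. 981. 977. 981. 980. 978.]
 [978. 980. 979. 965. 950. 979. 979. 979. 978. 979.]
 [979. 980. 968. 948. 926. 905. 898. 899. 980. 980.]
 [977. 978. 963. 937. 913. 896. 901. 897. 897. 975.]
 [980. 978. 961. 931. 904. 898. 900. 898. 898. 978.]
 [978. 979. 962. 929. 900. 899. 899. 897. 900. 977.]
 [982. 978. 979. 942. 909. 899. 895. 898. 898. 976.]
 [976. 980. 981. 978. 929. 897. 903. 897. 898. 973.]
 [978. 977. 980. 977. 976. 974. 897. 977. 975. 978.]
 [975. 978. 980. 976. 976. 975. 980. 976. 977. 975.]]
```

View pics/b1.png

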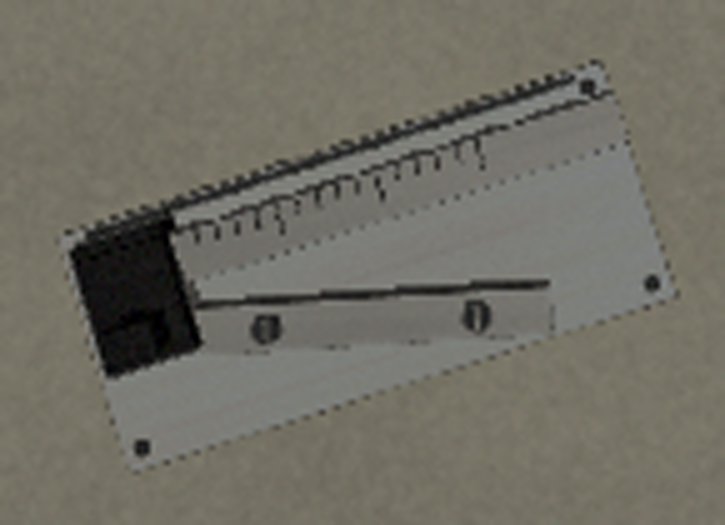

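View pics/b2.png

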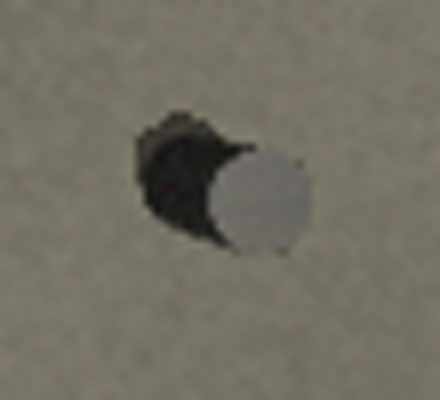

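```bash
cat > h.py <<'E'
import numpy as np,cv2
from cell import read_state, imaging, order
from scipy.spatial.transform import Rotation as Rn
def cal(n):
    c=imaging.get_calibration(n); K=np.array(c["mtx"])
    if n=="wrist":
        s=read_state(); T=np.eye(4); T[:3,:3]=Rn.from_euler("xyz",s["eef_rot"]).as_matrix(); T[:3,3]=s["eef_pos"]
        return K,T@np.array(c["hand_eye"])
    return K,np.array(c["world_from_camera"])
def ray(K,T,uv,z):
    uv=np.atleast_2d(uv); d=np.c_[(uv-K[[0,1],[2,2]])/K[0,0],np.ones(len(uv))]@T[:3,:3].T
    o=T[:3,3]; return o+d*((z-o[2])/d[:,2])[:,None]
def cloud(K,T,d):
    v,u=np.indices(d.shape); P=np.stack([(u-K[0,2])/K[0,0]*d,(v-K[1,2])/K[1,1]*d,d],-1)
    return P@T[:3,:3].T+T[:3,3]
def proj(K,T,P):
    q=(np.atleast_2d(P)-T[:3,3])@T[:3,:3]; return q[:,:2]/q[:,2:]*K[0,0]+K[[0,1],[2,2]]
E
python3 - <<'E'
from h import *
K,T=cal("top"); d=np.load("a_top_d.npy"); W=cloud(K,T,d)
m=(W[...,2]>70); m[:,:410]=0;m[:225]=0;m[275:]=0;m[:,460:]=0
v,u=np.nonzero(m); print(len(u),u.mean(),v.mean(),ray(K,T,[u.mean(),v.mean()],80), W[m].mean(0))
c=np.array([(605,62),(678,297),(138,470),(62,235)])/5-0.4+[225,205]
P=ray(K,T,c,12); print(P)
g=P.mean(0); e=(P[3]-P[0]+P[2]-P[1])/2; print(g,np.linalg.norm(e),np.arctan2(-e[0],e[1]), np.linalg.norm(P[0]-P[1]))
K,T=cal("side"); d=np.load("a_side_d.npy"); W=cloud(K,T,d)
m=(W[...,2]>75); m[:,:400]=0;m[:140]=0;m[190:]=0;m[:,440:]=0
print(m.sum(), W[m].mean(0))
E
```

```text
156 436.59615384615387 249.46794871794873 [[ 516.69881582 -242.35486743   80.        ]] [ 520.02885003 -229.67128544  126.11865869]
[[592.52397477 -41.63406739  12.        ]
 [478.25685193 -75.38313327  12.        ]
 [397.4298964  187.43753806  12.        ]
 [511.05203626 224.51579522  12.        ]]
[494.81568984  73.73403316  12.        ] 276.6544581157031 0.29770213894546355 119.14686235206909
106 [ 493.3349941  -171.46290228  140.70352531]
```

Post centre measured at about (517,-242), gauge centre about (495,74), yaw about 0.298. I'll write a helper that works out shifts, then go above the post.

```bash
cat >> h.py <<'E'
def shift(xyz,yaw):
    s=read_state(); R=Rn.from_euler("xyz",s["eef_rot"]); G=Rn.from_euler("xyz",[-np.pi/2,0,yaw])
    print("shift",np.round(R.inv().apply(np.array(xyz)-s["eef_pos"]),1),"turn",np.round((R.inv()*G).as_rotvec(degrees=True),2))
E
python3 - <<'E'
from h import *
shift([516.7,-242.4,170],-1.273)
E
```

```text
shift [-108.6    9.8  362.1] turn [-0.    8.42 -0.05]
```

```bash
python3 -m handwheel '[[[-12,1,39,0,4,0,0.5],[-24,2,78,0,8.4,0,0.5],[-36,3,117,0,8.4,0,0.5],[-48,4,156,0,8.4,0,0.5],[-60,5,195,0,8.4,0,0.5]]]' 10; python3 - <<'E'
from h import *
shift([516.7,-242.4,170],-1.273)
E
```

```text
clock: 0.57
eef_pos: [387.8, -356.6, 174.7]
eef_rot: [-1.571, 0.001, -1.273]
wrist_force: [0.2, -0.9, -0.0]
finger_gap: 70.6
shift [-71.4   4.7 156.7] turn [ 0.01  0.   -0.06]
```

```bash
python3 -m handwheel '[[[-17,1,38,0,0,0,0.5],[-34,2,76,0,0,0,0.5],[-51,3,114,0,0,0,0.5],[-71.5,5,156.7,0,0,0,0.5],[-71.5,5,156.7,0,0,0,0.5]]]'; python3 - <<'E'
from h import *
shift([516.7,-242.4,170],-1.273)
K,T=cal("wrist")
p,d=imaging.camera("wrist"); cv2.imwrite("pics/c.png",p[:,:,::-1]); np.save("c_p.npy",p);np.save("c_d.npy",d);np.save("c_T.npy",T)
W=cloud(K,T,d); m=(abs(W[...,2]-80)<4)&(np.hypot(W[...,0]-517,W[...,1]+242)<30)
print(m.sum(),W[m].mean(0)); v,u=np.nonzero(m); print(u.mean(),v.mean(),u.min(),u.max(),v.min(),v.max(),ray(K,T,[u.mean(),v.mean()],80))
E
```

```text
clock: 0.98
eef_pos: [519.7, -238.1, 169.1]
eef_rot: [-1.571, 0.002, -1.269]
wrist_force: [-0.4, 0.8, -0.6]
finger_gap: 70.7
shift [ 3.2 -0.9 -4.1] turn [-0.    0.23 -0.12]
929 [ 517.33802181 -242.64999937   80.46223743]
320.5941872981701 196.04413347685684 304 338 179 213 [[ 517.26451504 -242.67892226   80.        ]]
```

View pics/c.png

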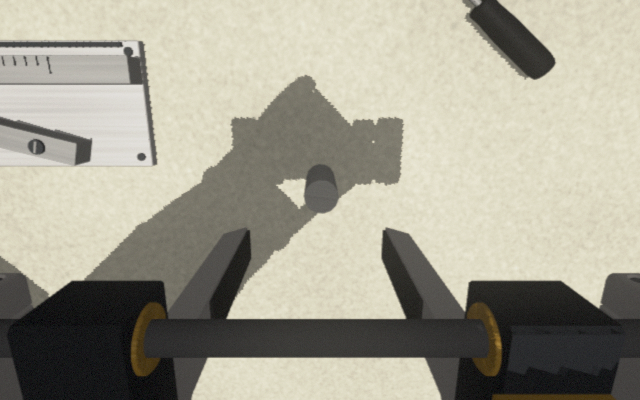

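The wrist view shows the post top at (320,196) between the open fingers, and the gauge's wide end at upper left (145,40)-(155,165). Both views agree on post (517.2,-242.6). Descending to TCP z=40.

```bash
python3 - <<'E'
from h import *
shift([517.2,-242.6,40],-1.273)
E
```

```text
shift [  3.1 128.9  -2.4] turn [ 0.03  0.24 -0.12]
```

```bash
python3 -m handwheel '[[[3.1,30,-2.4,0,0.2,-0.1,0.5],[3.1,60,-2.4,0,0.2,-0.1,0.5],[3.1,90,-2.4,0,0.2,-0.1,0.5],[3.1,115,-2.4,0,0.2,-0.1,0.5],[3.1,129,-2.4,0,0.2,-0.1,0.5]]]'; python3 - <<'E'
from h import *
shift([517.2,-242.6,40],-1.273)
E
```

```text
clock: 1.45
eef_pos: [515.1, -242.9, 36.9]
eef_rot: [-1.574, 0.003, -1.273]
wrist_force: [0.6, -0.6, -0.0]
finger_gap: 70.2
shift [ 0.3 -3.1  2.1] turn [ 0.19 -0.02 -0.16]
```

```bash
python3 -m handwheel '[[[0.3,-3,2,0.1,0,-0.1,0.5],[0.3,-3,2,0.1,0,-0.1,-0.2],[0.3,-3,2,0.1,0,-0.1,-0.6],[0.3,-3,2,0.1,0,-0.1,-1],[0.3,-3,2,0.1,0,-0.1,-1]]]' 15; python3 - <<'E'
from h import *
shift([517.2,-242.6,40],-1.273); print(read_state()["wrist_force"],read_state()["finger_gap"])
E
```

```text
clock: 1.87
eef_pos: [517.6, -243.1, 41.1]
eef_rot: [-1.571, -0.0, -1.273]
wrist_force: [-0.6, 0.2, -0.1]
finger_gap: 47.4
shift [-0.5  1.1 -0.2] turn [ 0.01 -0.02  0.01]
[-0.5964921   0.21709097 -0.13878511] 47.3922884225266
```

```bash
python3 -m handwheel '[[[0,0,0,0,0,0,-1],[0,0,0,0,0,0,-1],[0,0,0,0,0,0,-1],[0,0,0,0,0,0,-1],[0,0,0,0,0,0,-1]]]' 15;python3 -m handwheel '[[[0,0,0,0,0,0,-1],[0,0,0,0,0,0,-1],[0,0,0,0,0,0,-1]]]' 15
```

```text
clock: 2.28
eef_pos: [517.8, -243.2, 41.5]
eef_rot: [-1.571, -0.001, -1.273]
wrist_force: [-0.9, 1.3, 5.4]
finger_gap: 29.7
clock: 2.53
eef_pos: [517.8, -243.2, 41.6]
eef_rot: [-1.571, -0.001, -1.273]
wrist_force: [-1.7, 1.1, 2.9]
finger_gap: 29.3
```

```bash
python3 -m handwheel '[[[0,-10,0,0,0,0,-1],[0,-30,0,0,0,0,-1],[0,-60,0,0,0,0,-1],[0,-70,0,0,0,0,-1],[0,-70,0,0,0,0,-1]]]' 15;  python3 - <<'E'
from h import *
K,T=cal("wrist")
p,d=imaging.camera("wrist"); cv2.imwrite("pics/d.png",p[:,:,::-1])
s=read_state(); print(s["wrist_force"],s["finger_gap"],s["eef_pos"])
E
```

```text
clock: 2.95
eef_pos: [518.9, -243.7, 114.2]
eef_rot: [-1.567, -0.004, -1.273]
wrist_force: [0.7, 0.4, -3.4]
finger_gap: 29.3
[-1.02672228 -0.11966482 -3.43940563] 29.609715264471443 [ 518.02304105 -243.25429453  112.0195828 ]
```

View pics/d.png

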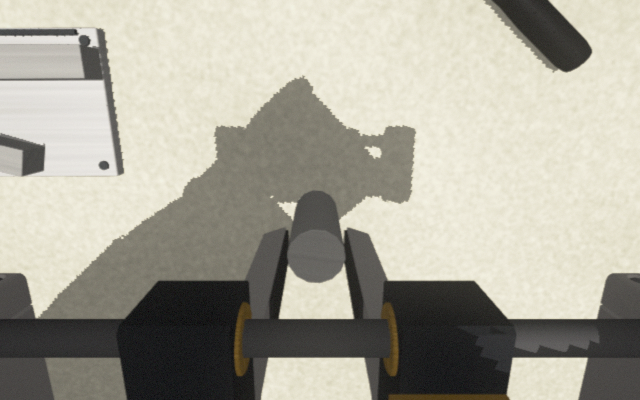

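Post is held (weight shows as about −3.4 N; post top at (316,255) between the pads). Next: move over the gauge for a close measurement.

```bash
python3 - <<'E'
from h import *
g=np.array([494.8,73.7]); a=.298; R=np.array([[np.cos(a),-np.sin(a)],[np.sin(a),np.cos(a)]])
m=g+R@[0,-50]; print(m); shift([*m,200],-1.273)
E
```

```text
[509.4804472   25.90371908]
shift [-259.7  -88.4   70.8] turn [-0.08 -0.02  0.11]
```

```bash
python3 -m handwheel '[[[-20,-30,5,0,0,0,-1],[-50,-60,15,0,0,0,-1],[-85,-85,25,0,0,0,-1],[-123,-88,35,0,0,0,-1],[-160,-88,45,0,0,0,-1]]]'; python3 -m handwheel '[[[-36,0,9,0,0,0,-1],[-72,0,18,0,0,0,-1],[-96,0,24,0,0,0,-1],[-96,0,24,0,0,0,-1],[-96,0,24,0,0,0,-1]]]';  python3 - <<'E'
from h import *
print(imaging.get_calibration("wrist")["mtx"][0,0])
p,d=imaging.camera("wrist")
K,T=cal("wrist")
p,d=imaging.camera("wrist"); cv2.imwrite("pics/e.png",p[:,:,::-1]); np.save("e_p.npy",p);np.save("e_d.npy",d);np.save("e_T.npy",T)
s=read_state(); print(s["wrist_force"],s["finger_gap"],s["eef_pos"],s["eef_rot"])
E
```

```text
clock: 3.42
eef_pos: [513.8, -75.5, 199.9]
eef_rot: [-1.569, -0.002, -1.274]
wrist_force: [0.7, 1.3, -3.6]
finger_gap: 29.6
clock: 3.83
eef_pos: [508.1, 24.3, 198.0]
eef_rot: [-1.571, -0.001, -1.272]
wrist_force: [0.4, -1.0, -3.1]
finger_gap: 29.5
357.86420820098584
[-0.51209849 -0.56532618 -3.66218098] 29.275622811176962 [508.4273775   22.76341886 198.53265267] [-1.57050726 -0.00181322 -1.27441035]
```

View pics/e.png

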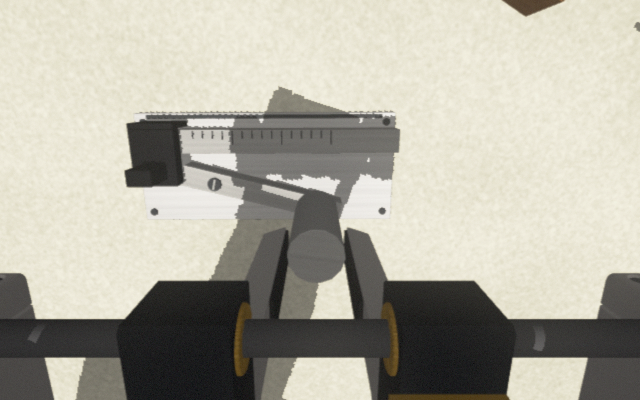

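Gauge fully visible: plate corners about (136,112),(395,112),(390,217),(146,219); fence with scale at row ~140; jaw from (185,163) to (340,200). Zooming in.

```bash
python3 - <<'E'
import cv2,numpy as np
p=np.load("e_p.npy"); 
c=p[100:225,120:270,::-1]; cv2.imwrite("pics/e1.png",cv2.resize(c,None,fx=5,fy=4.8,interpolation=cv2.INTER_CUBIC))
c=p[100:225,260:410,::-1]; cv2.imwrite("pics/e2.png",cv2.resize(c,None,fx=5,fy=4.8,interpolation=cv2.INTER_CUBIC))
E
```

```text
(no output)
```

View pics/e1.png

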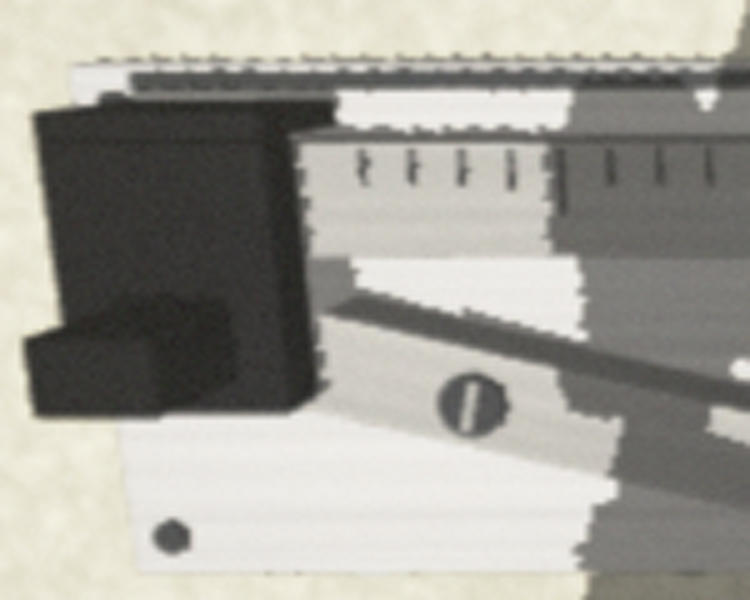

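View pics/e2.png

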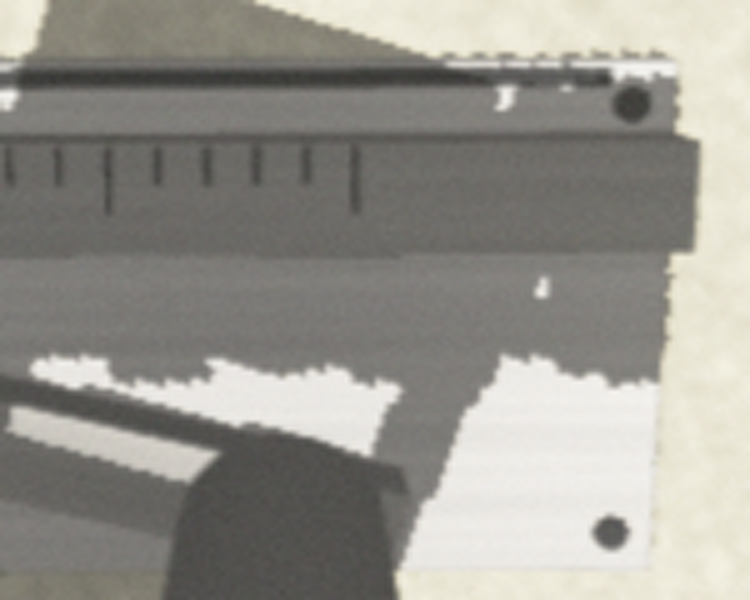

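```bash
python3 - <<'E'
from h import *
K=cal("wrist")[0]; T=np.load("e_T.npy")
f=lambda L,x0: (np.array(L,float)+.5)/[5,4.8]-.5+[x0,100]
C=np.r_[f([(70,65),(137,572)],120),f([(650,570),(678,60)],260)]
P=ray(K,T,C,12); g=P.mean(0)[:2]; e=(P[0]-P[3]+P[1]-P[2])/2; a=np.arctan2(-e[0],e[1])
print(P.round(1),g,np.linalg.norm(e),np.linalg.norm(P[0]-P[1]),np.linalg.norm(P[2]-P[3]),a)
# holes
H=np.r_[f([(172,537)],120),f([(611,533),(632,104)],260)]; h=ray(K,T,H,12);e=h[0]-h[1];print(h.round(1),np.linalg.norm(h[0]-h[1]),np.linalg.norm(h[2]-h[1]),np.arctan2(-e[0],e[1]),(h[0]+h[2])/2)
R=np.array([[np.cos(a),-np.sin(a)],[np.sin(a),np.cos(a)]])
tg=lambda p:((p[:,:2]-g)@R).round(1)
F=np.r_[f([(330,257)],120),f([(200,256),(690,250)],260)]
print("fence",tg(ray(K,T,F,37)))
# jaw working face top edge z=37; bottom edge z=12
J=f([(335,318),(560,366),(745,407)],120); print("jaw top",tg(ray(K,T,J,37)))
J=f([(355,292),(560,340)],120); print("jaw bot",tg(ray(K,T,J,12)))
Rd=f([(300,170),(320,385)],120);print("rider",tg(ray(K,T,Rd,40)))
E
```

```text
[[510.5 227.1  12. ]
 [397.2 192.4  12. ]
 [479.3 -74.4  12. ]
 [593.2 -39.1  12. ]] [495.05028294  76.48557223] 278.9970704971317 118.51335567979318 119.21449578543502 0.3000846092400888
[[408.2 186.3  12. ]
 [485.5 -62.7  12. ]
 [581.3 -33.   12. ]] 260.7046285938542 100.3394516892871 0.30088286204305204 [494.76753917  76.63812312  12.        ]
fence [[  19.9   78.9]
 [  19.8  -38.1]
 [  20.8 -138.7]]
jaw top [[  6.7  79.2]
 [ -4.   33.2]
 [-13.3  -5. ]]
jaw bot [[ 8.3 83.3]
 [-3.1 38.8]]
rider [[38.6 82.1]
 [-7.4 82.6]]
```

```bash
python3 - <<'E'
from h import *
g=np.array([494.9,76.5]); a=.3005; R=np.array([[np.cos(a),-np.sin(a)],[np.sin(a),np.cos(a)]])
for n in ("e","top"):
    if n=="e": K=cal("wrist")[0]; T=np.load("e_T.npy"); d=np.load("e_d.npy")
    else: K,T=cal("top"); d=np.load("a_top_d.npy")
    W=cloud(K,T,d); G=(W[...,:2]-g)@R; z=W[...,2]
    for y in range(-90,90,15):
        m=(abs(z-37)<5)&(abs(G[...,1]-y)<4)&(G[...,0]<12)&(G[...,0]>-70)
        x=G[...,0][m]; 
        if len(x)>3: print(n,y,len(x),np.percentile(x,[3,97]).round(1))
E
```

```text
e -75 35 [-44.5 -32.1]
e -30 156 [-41.4 -20.3]
e -15 168 [-38.2 -16.3]
e 0 164 [-34.7 -12.5]
e 15 168 [-30.9  -9.1]
e 30 170 [-26.8  -5. ]
e 45 179 [-23.1  -1.4]
e 60 161 [-19.3   2.5]
e 75 173 [-15.6   6.2]
top -75 33 [-53.6 -32.3]
top -60 32 [-49.9 -30. ]
top -45 30 [-46.8 -24.9]
top -30 34 [-42.9 -21.5]
top -15 31 [-38. -18.]
top 0 33 [-35.9 -13.4]
top 15 32 [-30.9 -10.5]
top 30 34 [-27.5  -5.7]
top 45 34 [-23.5  -2.1]
top 60 30 [-17.9   1.7]
top 75 31 [-16.5   5.8]
```

The pictures say the jaw's slant is about 0.25 rad (1 in 4), twice the text's 1 in 8. Two views with depth agree, so I'll trust contact and force rather than a computed stop; the expected stop is near gauge y ≈ +9. Going to the mouth now.

```bash
cat >> h.py <<'E'
g=np.array([494.9,76.5]); a=.3005; RG=np.array([[np.cos(a),-np.sin(a)],[np.sin(a),np.cos(a)]])
def gsh(x,y,z):
    shift([*(g+RG@[x,y]),z],a-np.pi/2)
def where():
    s=read_state(); f=s["wrist_force"]; print("t",round(s["clock"],2),"gauge",np.round(RG.T@(s["eef_pos"][:2]-g),2),"z",round(s["eef_pos"][2],2),"F gx,gy,z",np.round(np.r_[RG.T@f[:2],f[2]],2),"gap",round(s["finger_gap"],2),"rot",np.round(s["eef_rot"],4),"M",np.round(s["moment"],2))
E
python3 - <<'E'
from h import *
where(); gsh(-3,-118,70)
E
```

```text
t 3.93 gauge [ -2.98 -55.33] z 198.53 F gx,gy,z [-0.66 -0.39 -3.66] gap 29.28 rot [-1.5705 -0.0018 -1.2744] M [ 0.05 -0.03  0.07]
shift [ 62.4 128.6   0.2] turn [-0.02 -0.24  0.1 ]
```

```bash
python3 -m handwheel '[[[30,0,0,0,-0.2,0.1,-1],[62.4,5,0.2,0,-0.2,0.1,-1],[62.4,40,0.2,0,-0.2,0.1,-1],[62.4,75,0.2,0,-0.2,0.1,-1],[62.4,100,0.2,0,-0.2,0.1,-1]]]';python3 -m handwheel '[[[0,0,0,0,0,0,-1],[0,0,0,0,0,0,-1],[0,0,0,0,0,0,-1]]]'; python3 - <<'E'
from h import *
where(); gsh(-3,-118,60)
K,T=cal("wrist")
p,d=imaging.camera("wrist"); cv2.imwrite("pics/f.png",p[:,:,::-1])
E
```

```text
clock: 4.35
eef_pos: [525.6, -38.7, 95.3]
eef_rot: [-1.573, 0.001, -1.274]
wrist_force: [0.5, 0.9, -3.8]
finger_gap: 29.3
clock: 4.6
eef_pos: [526.3, -39.4, 96.6]
eef_rot: [-1.572, 0.001, -1.275]
wrist_force: [1.0, -0.4, -2.8]
finger_gap: 29.3
t 4.6 gauge [  -4.33 -120.02] z 96.58 F gx,gy,z [ 0.85 -0.65 -2.77] gap 29.35 rot [-1.5720e+00  5.0000e-04 -1.2747e+00] M [ 0.01 -0.03  0.04]
shift [-2.  36.6  1.4] turn [ 0.07 -0.25 -0.03]
```

View pics/f.png

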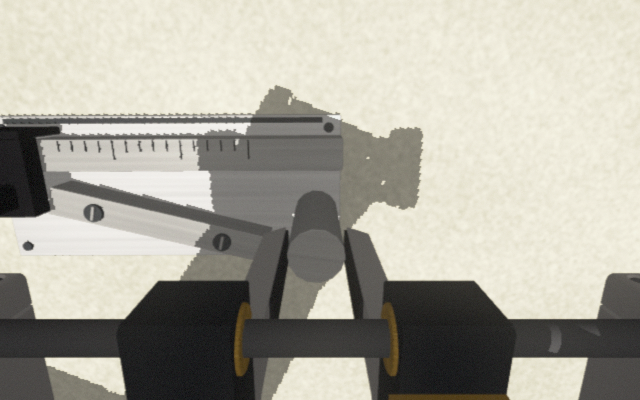

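Post hangs over the bare plate beside the fence (wide end at columns 270–342). Lowering.

```bash
python3 -m handwheel '[[[-2,20,1.4,0,-0.2,0,-1],[-2,36,1.4,0,-0.2,0,-1],[-2,39,1.4,0,-0.2,0,-1],[-2,39,1.4,0,-0.2,0,-1],[-2,39,1.4,0,-0.2,0,-1]]]'; python3 - <<'E'
from h import *
where(); gsh(-3,-118,53.5)
E
```

```text
clock: 5.07
eef_pos: [528.1, -37.0, 59.6]
eef_rot: [-1.569, -0.001, -1.271]
wrist_force: [0.4, 0.4, -2.7]
finger_gap: 29.7
t 5.07 gauge [  -1.89 -118.29] z 59.58 F gx,gy,z [ 0.48  0.24 -2.68] gap 29.74 rot [-1.5692e+00 -8.0000e-04 -1.2708e+00] M [ 0.02 -0.01 -0.04]
shift [-0.3  6.1 -1.1] turn [-0.09 -0.03  0.05]
```

```bash
python3 -m handwheel '[[[0,3,-1,0,0,0,-1],[0,4,-1,0,0,0,-1],[0,5,-1,0,0,0,-1],[0,5,-1,0,0,0,-1],[0,5,-1,0,0,0,-1]]]'; python3 - <<'E'
from h import *
where(); gsh(-3,-118,53.5)
E
```

```text
clock: 5.48
eef_pos: [527.2, -37.4, 54.7]
eef_rot: [-1.569, -0.001, -1.271]
wrist_force: [0.4, 0.4, -3.1]
finger_gap: 29.4
t 5.48 gauge [  -2.85 -118.32] z 54.71 F gx,gy,z [ 0.47  0.32 -3.14] gap 29.37 rot [-1.5691e+00 -9.0000e-04 -1.2708e+00] M [-0.02  0.   -0.05]
shift [-0.3  1.2 -0.2] turn [-0.1  -0.03  0.05]
```

```bash
python3 -m handwheel '[[[0,0.5,0,0,0,0,-1],[0,1,0,0,0,0,-1],[0,1,0,0,0,0,-1]]]'; python3 - <<'E'
from h import *
where()
E
python3 -m handwheel '[[[0,0.5,0,0,0,0,-1],[0,1,0,0,0,0,-1],[0,1,0,0,0,0,-1]]]'; python3 - <<'E'
from h import *
where()
E
```

```text
clock: 5.73
eef_pos: [527.4, -37.4, 53.9]
eef_rot: [-1.569, -0.001, -1.271]
wrist_force: [-0.2, -0.4, -0.0]
finger_gap: 29.5
t 5.73 gauge [  -2.67 -118.38] z 53.91 F gx,gy,z [-0.32 -0.29 -0.04] gap 29.5 rot [-1.5687e+00 -1.0000e-03 -1.2708e+00] M [0.01 0.14 0.04]
clock: 5.98
eef_pos: [528.0, -37.4, 53.9]
eef_rot: [-1.567, -0.002, -1.271]
wrist_force: [-0.9, 0.8, 7.7]
finger_gap: 29.7
t 5.98 gauge [  -2.09 -118.55] z 53.9 F gx,gy,z [-0.62  1.02  7.66] gap 29.73 rot [-1.5672 -0.0016 -1.2707] M [0.26 0.59 0.02]
```

Touchdown on the plate. I'll release slightly so it settles, then regrip at 3 N.

```bash
python3 -m handwheel '[[[0,-0.8,0,-0.1,0,0,-1],[0,-0.8,0,-0.1,0,0,-0.2],[0,-0.8,0,-0.1,0,0,-0.2],[0,-0.8,0,-0.1,0,0,-0.2],[0,-0.8,0,-0.1,0,0,-0.2]]]' 3; python3 - <<'E'
from h import *
where(); gsh(-3,-118,55)
K,T=cal("side")
p,d=imaging.camera("side"); cv2.imwrite("pics/g.png",cv2.resize(p[150:350,260:460,::-1],None,fx=3,fy=3))
E
```

```text
clock: 6.4
eef_pos: [528.0, -37.4, 54.6]
eef_rot: [-1.569, -0.002, -1.271]
wrist_force: [0.9, -0.6, -0.7]
finger_gap: 37.5
t 6.4 gauge [  -2.11 -118.55] z 54.65 F gx,gy,z [ 0.67 -0.87 -0.66] gap 37.47 rot [-1.5689 -0.0016 -1.2708] M [0.01 0.01 0.01]
shift [-0.5 -0.4 -0.9] turn [-0.11 -0.03  0.09]
```

View pics/g.png

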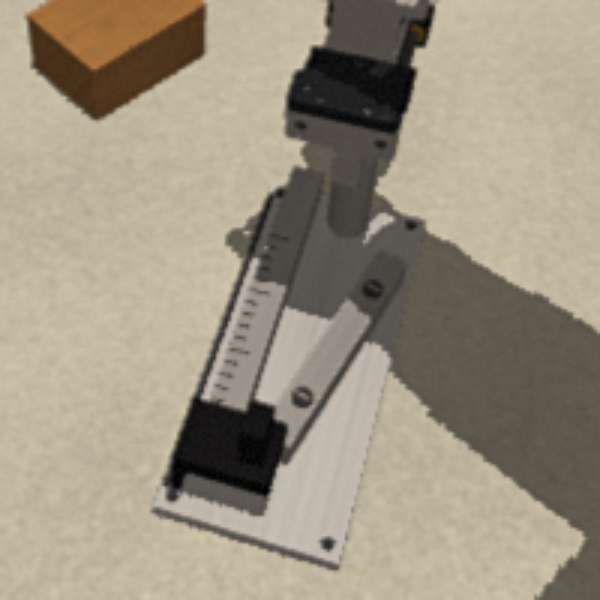

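The side view shows the post standing on the plate between fence and jaw start (zoomed (348,230)). Regrip with 3 N.

```bash
python3 -m handwheel '[[[0,0,0,-0.1,0,0,-1],[0,0,0,-0.1,0,0,-1],[0,0,0,-0.1,0,0,-1],[0,0,0,-0.1,0,0,-1],[0,0,0,-0.1,0,0,-1]]]' 3; python3 - <<'E'
from h import *
where(); gsh(3,-60,54.5)
E
```

```text
clock: 6.87
eef_pos: [528.0, -37.4, 54.6]
eef_rot: [-1.571, -0.002, -1.271]
wrist_force: [1.4, 0.1, -0.9]
finger_gap: 30.1
t 6.87 gauge [  -2.12 -118.55] z 54.6 F gx,gy,z [ 1.34 -0.35 -0.9 ] gap 30.07 rot [-1.5707e+00 -1.5000e-03 -1.2708e+00] M [ 0.07 -0.02 -0.02]
shift [-58.6   0.    5.1] turn [-0.   -0.03  0.09]
```

```bash
python3 -m handwheel '[[[-6,0,1,0,0,0,-1],[-14,0,2,0,0,0,-1],[-22,0,3,0,0,0,-1],[-30,0,4,0,0,0,-1],[-30,0,4,0,0,0,-1]]]' 3; python3 - <<'E'
from h import *
where(); gsh(3,-50,54.5)
E
```

```text
clock: 7.28
eef_pos: [522.9, -5.7, 55.0]
eef_rot: [-1.57, -0.001, -1.269]
wrist_force: [-0.5, 1.8, 6.4]
finger_gap: 33.7
t 7.28 gauge [  2.39 -86.75] z 54.98 F gx,gy,z [0.05 1.85 6.41] gap 33.68 rot [-1.5700e+00 -1.3000e-03 -1.2694e+00] M [ 0.18  0.06 -0.07]
shift [-36.7   0.4   0.6] turn [-0.04  0.05  0.07]
```

```bash
python3 -m handwheel '[[[0,0,0,0,0,0,-1],[0,0,0,0,0,0,-1],[0,0,0,0,0,0,-1]]]' 3; python3 - <<'E'
from h import *
where()
p,d=imaging.camera("wrist"); cv2.imwrite("pics/i.png",p[:,:,::-1])
p,d=imaging.camera("side"); cv2.imwrite("pics/j.png",cv2.resize(p[150:350,260:460,::-1],None,fx=3,fy=3))
E
```

```text
clock: 7.53
eef_pos: [522.9, -5.2, 55.1]
eef_rot: [-1.57, -0.001, -1.269]
wrist_force: [0.4, -0.9, 5.9]
finger_gap: 33.4
t 7.53 gauge [  2.52 -86.32] z 55.07 F gx,gy,z [ 0.11 -0.97  5.92] gap 33.43 rot [-1.5698e+00 -1.1000e-03 -1.2691e+00] M [ 0.17  0.   -0.01]
```

View pics/i.png

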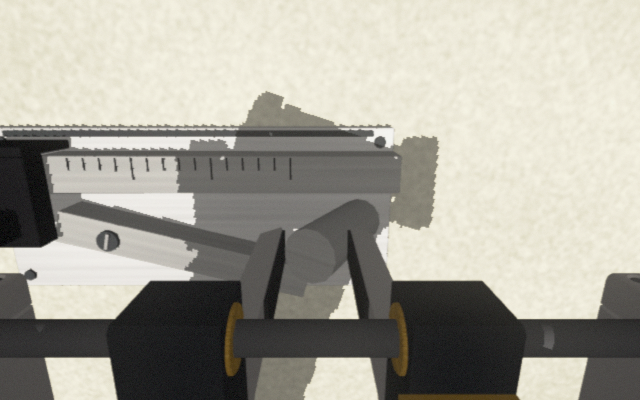

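View pics/j.png

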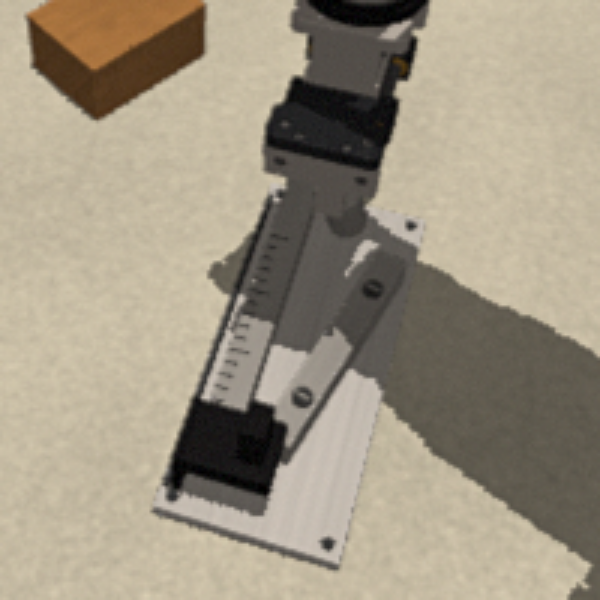

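The 3 N grip let the post tip in the fingers (wrist view: foot lags at (370,215), head at (310,255)). I'll lift it a little and grip harder, so the flat pads square it up.

```bash
python3 -m handwheel '[[[0,-2,0,0,0,0,-1],[0,-6,0,0,0,0,-1],[0,-10,0,0,0,0,-1],[0,-14,0,0,0,0,-1],[0,-14,0,0,0,0,-1]]]' 12; python3 -m handwheel '[[[0,0,0,0,0,0,-1],[0,0,0,0,0,0,-1],[0,0,0,0,0,0,-1]]]' 20; python3 - <<'E'
from h import *
where()
p,d=imaging.camera("wrist"); cv2.imwrite("pics/k.png",p[:,:,::-1])
E
```

```text
clock: 8.05
eef_pos: [523.2, -5.5, 69.9]
eef_rot: [-1.569, -0.001, -1.27]
wrist_force: [-0.2, -0.2, -2.0]
finger_gap: 31.9
clock: 8.3
eef_pos: [523.1, -5.5, 69.7]
eef_rot: [-1.569, -0.001, -1.27]
wrist_force: [0.1, 0.1, -2.7]
finger_gap: 31.6
t 8.3 gauge [  2.64 -86.69] z 69.73 F gx,gy,z [ 0.09  0.12 -2.73] gap 31.6 rot [-1.5692e+00 -1.3000e-03 -1.2697e+00] M [0.04 0.04 0.04]
```

View pics/k.png

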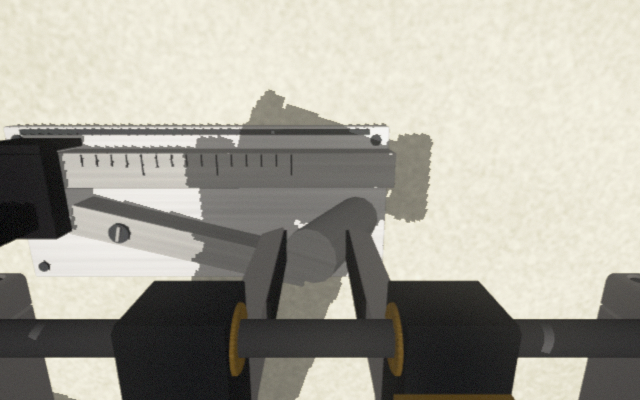

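```bash
python3 -m handwheel '[[[0,0,0,0,0,0,-1],[0,0,0,0,0,0,-1],[0,0,0,0,0,0,-1],[0,0,0,0,0,0,-1],[0,0,0,0,0,0,-1]]]' 60; python3 - <<'E'
from h import *
where()
p,d=imaging.camera("wrist"); cv2.imwrite("pics/l.png",p[:,:,::-1])
E
```

```text
clock: 8.77
eef_pos: [523.1, -5.5, 69.7]
eef_rot: [-1.569, -0.001, -1.27]
wrist_force: [-0.3, -0.2, -2.5]
finger_gap: 29.8
t 8.77 gauge [  2.63 -86.66] z 69.68 F gx,gy,z [-0.31 -0.11 -2.54] gap 29.82 rot [-1.5693e+00 -1.2000e-03 -1.2696e+00] M [0.03 0.02 0.02]
```

View pics/l.png

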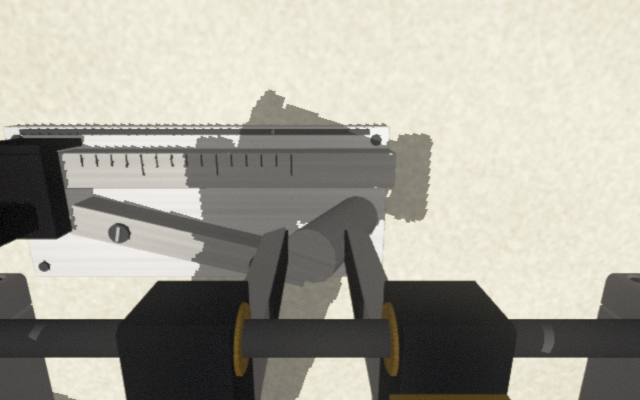

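```bash
python3 - <<'E'
from h import *
K,T=cal("wrist"); p,d=imaging.camera("wrist")
W=cloud(K,T,d); G=(W[...,:2]-g)@RG
for (u,v) in [(308,270),(308,255),(300,245),(320,230),(335,215),(350,205),(360,200),(370,210),(345,230),(330,250)]:
    print(u,v,np.r_[G[v,u],W[v,u,2]].round(1), p[v,u])
s=read_state(); print(s['finger_gap'])
E
```

```text
308 270 [ -7.7 -82.4 105. ] [101 100  96]
308 255 [  0.7 -82.4 104.7] [101 101  99]
300 245 [  5.  -78.2 101.9] [ 99 101  97]
320 230 [ 13.9 -88.6 103.7] [90 88 85]
335 215 [ 13.6 -97.5  77.8] [80 80 76]
350 205 [  13.3 -108.2   56.2] [82 82 78]
360 200 [  12.5 -116.4   41.6] [82 81 76]
370 210 [   6.8 -122.7   46. ] [89 87 84]
345 230 [  11.  -101.9   95.8] [47 50 50]
330 250 [  5.3 -93.5 109.1] [105 104  99]
29.653870862172436
```

Depth confirms the post is tilted about 27° about gauge x, head toward +y. I'll rotate the tool by +27° about its z to make the post upright (moving back 20 mm too), then set it down and regrip.

```bash
python3 -m handwheel '[[[5,-2,0,0,0,6.8,-1],[10,-4,0,0,0,13.6,-1],[15,-4,0,0,0,20.4,-1],[20,-4,0,0,0,27,-1],[20,-4,0,0,0,27,-1]]]' 40; python3 -m handwheel '[[[0,0,0,0,0,0,-1],[0,0,0,0,0,0,-1],[0,0,0,0,0,0,-1]]]'; cat >> h.py <<'E'
def axis(zlo,zhi,cx,cy,rad=30):
    # post side from depth of side cam + wrist
    K,T=cal("wrist"); p,d=imaging.camera("wrist"); W=cloud(K,T,d); G=np.concatenate([(W[...,:2]-g)@RG,W[...,2:]],-1)
    return p,G
E
python3 - <<'E'
from h import *
where()
p,G=axis(0,0,0,0); cv2.imwrite("pics/m.png",p[:,:,::-1]); np.save("m_G.npy",G)
p,d=imaging.camera("side"); cv2.imwrite("pics/n.png",cv2.resize(p[150:350,260:460,::-1],None,fx=3,fy=3))
E
```

```text
clock: 9.28
eef_pos: [529.1, -27.4, 72.3]
eef_rot: [-1.57, 0.478, -1.273]
wrist_force: [-0.6, -0.9, -3.9]
finger_gap: 30.5
clock: 9.53
eef_pos: [529.0, -27.0, 72.4]
eef_rot: [-1.57, 0.476, -1.273]
wrist_force: [0.0, 0.5, -3.1]
finger_gap: 30.2
t 9.53 gauge [   1.96 -108.95] z 72.41 F gx,gy,z [ 0.18  0.45 -3.1 ] gap 30.17 rot [-1.5704  0.4763 -1.2727] M [-0.42 -0.15  0.04]
```

View pics/m.png

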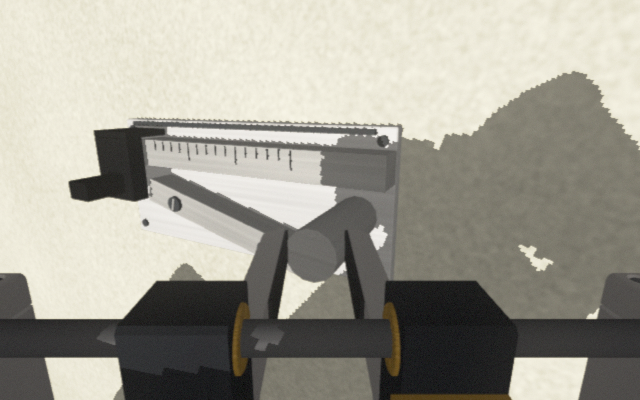

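View pics/n.png

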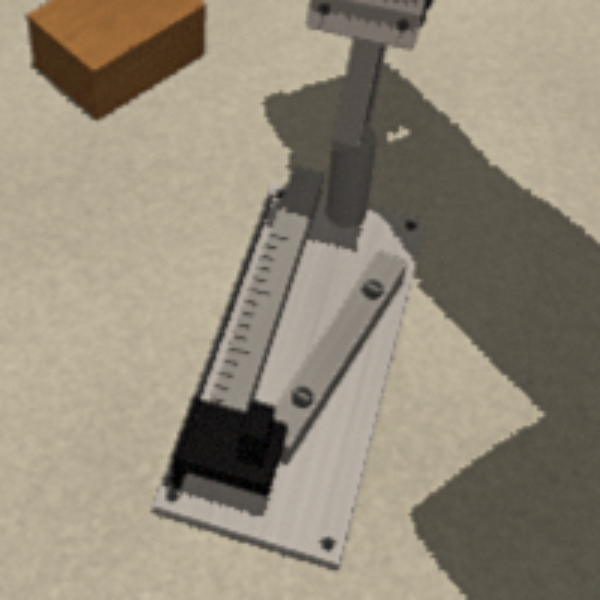

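Side view shows the post nearly upright above the mouth, tool tilted. Checking tilt by a plane fit of its top face.

```bash
python3 - <<'E'
from h import *
G=np.load("m_G.npy")
v,u=np.indices(G.shape[:2]); m=(np.hypot(u-311,v-257)<18)&(G[...,2]>50)
P=G[m]; P=P[abs(P[:,2]-np.median(P[:,2]))<12]; A=np.c_[P[:,:2],np.ones(len(P))]; c=np.linalg.lstsq(A,P[:,2],rcond=None)[0]
print(len(P),P.mean(0),"slopes",c[:2])
for (uu,vv) in [(335,215),(342,210),(350,205),(357,202)]: print(G[vv,uu].round(1))
E
```

```text
1002 [  -1.15761432 -122.32588047  104.7541313 ] slopes [-0.01876478  0.06104712]
[  13.1 -122.4   75.3]
[  12.6 -121.5   63. ]
[  12.2 -121.2   49.4]
[  11.6 -121.9   38.7]
```

```bash
cat >> h.py <<'E'
def rel(dx,dy,dz):
    s=read_state(); R=Rn.from_euler("xyz",s["eef_rot"]); print("rel",np.round(R.inv().apply(np.r_[RG@[dx,dy],dz]),2))
E
python3 - <<'E'
from h import *
rel(0,8,0); rel(0,8,-10); rel(0,0,-1)
E
```

```text
rel [-7.11  3.67 -0.02]
rel [-2.52 12.55 -0.03]
rel [ 0.46  0.89 -0.  ]
```

```bash
python3 -m handwheel '[[[-3.5,1.8,0,0,0,0,-1],[-7,3.7,0,0,0,0,-1],[-5,8,0,0,0,0,-1],[-2.5,12.5,0,0,0,0,-1],[-2.5,12.5,0,0,0,0,-1]]]'; python3 - <<'E'
from h import *
where()
E
python3 -m handwheel '[[[0.4,0.8,0,0,0,0,-1],[0.5,0.9,0,0,0,0,-1]]]'; python3 - <<'E'
from h import *
where()
E
python3 -m handwheel '[[[0.4,0.8,0,0,0,0,-1],[0.5,0.9,0,0,0,0,-1]]]'; python3 - <<'E'
from h import *
where()
E
```

```text
clock: 10.05
eef_pos: [526.2, -18.8, 61.6]
eef_rot: [-1.571, 0.477, -1.272]
wrist_force: [0.7, -0.3, -2.9]
finger_gap: 30.1
t 10.05 gauge [   1.73 -100.32] z 61.63 F gx,gy,z [ 0.59 -0.48 -2.93] gap 30.13 rot [-1.5712  0.477  -1.2721] M [-0.46 -0.11  0.  ]
clock: 10.22
eef_pos: [526.4, -18.8, 60.8]
eef_rot: [-1.571, 0.477, -1.272]
wrist_force: [-0.5, 0.5, 1.2]
finger_gap: 30.5
t 10.22 gauge [   1.88 -100.35] z 60.81 F gx,gy,z [-0.34  0.66  1.17] gap 30.47 rot [-1.5708  0.4774 -1.272 ] M [0.01 0.09 0.01]
clock: 10.38
eef_pos: [526.9, -18.8, 60.7]
eef_rot: [-1.569, 0.478, -1.272]
wrist_force: [-1.5, 1.7, 8.8]
finger_gap: 30.2
t 10.38 gauge [   2.37 -100.47] z 60.69 F gx,gy,z [-0.97  2.05  8.81] gap 30.18 rot [-1.5693  0.4777 -1.2716] M [0.7  0.36 0.08]
```

Touchdown. Open.

```bash
python3 -m handwheel '[[[-0.4,-0.8,0,0,0,0,-1],[-0.4,-0.8,0,0,0,0,-0.2],[-0.4,-0.8,0,0,0,0,0],[-0.4,-0.8,0,0,0,0,0.15],[-0.4,-0.8,0,0,0,0,0.15]]]' ; python3 - <<'E'
from h import *
where()
p,G=axis(0,0,0,0); cv2.imwrite("pics/o.png",p[:,:,::-1]); np.save("o_G.npy",G)
p,d=imaging.camera("side"); cv2.imwrite("pics/o2.png",cv2.resize(p[150:350,260:460,::-1],None,fx=3,fy=3))
E
```

```text
clock: 10.8
eef_pos: [526.9, -18.8, 61.5]
eef_rot: [-1.569, 0.478, -1.272]
wrist_force: [0.6, -0.7, -1.8]
finger_gap: 52.1
t 10.8 gauge [   2.34 -100.49] z 61.51 F gx,gy,z [ 0.37 -0.82 -1.76] gap 52.13 rot [-1.5695  0.4777 -1.2716] M [-0.26 -0.04  0.04]
```

View pics/o.png

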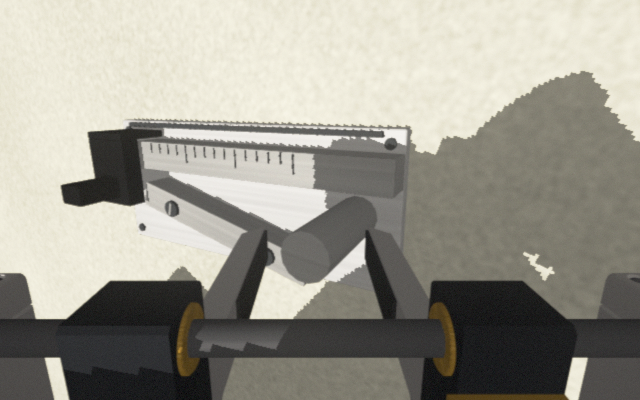

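View pics/o2.png

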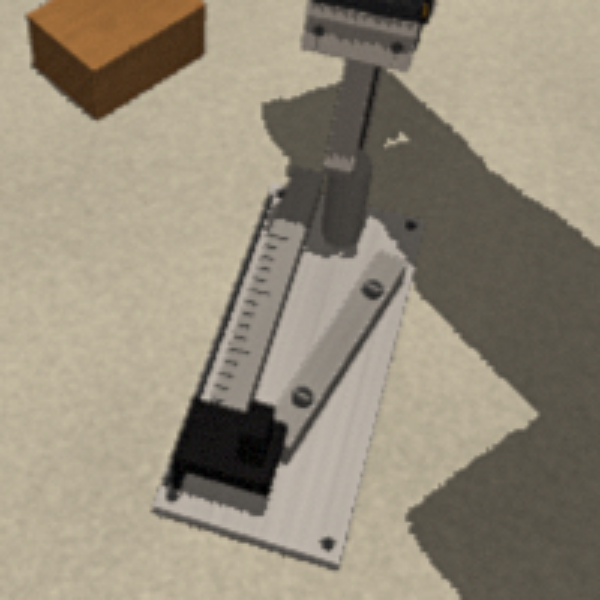

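Post stands free on the plate (side view, foot at zoomed (340,245)). Retract along the tool axis, then untilt.

```bash
python3 -m handwheel '[[[0,-15,0,0,0,0,0.15],[0,-35,0,0,0,0,0.3],[0,-55,0,0,0,0,0.3],[0,-75,0,0,0,0,0.3],[0,-75,0,0,0,0,0.3]]]' ; python3 - <<'E'
from h import *
where(); gsh(0,-112,150)
G=np.load("o_G.npy"); v,u=np.indices(G.shape[:2]); m=(np.hypot(u-306,v-257)<17)&(G[...,2]>50)
P=G[m]; A=np.c_[P[:,:2],np.ones(len(P))]; c=np.linalg.lstsq(A,P[:,2],rcond=None)[0]
print(P.mean(0),c)
E
```

```text
clock: 11.32
eef_pos: [538.5, -53.4, 131.2]
eef_rot: [-1.565, 0.475, -1.271]
wrist_force: [-0.2, -0.2, 0.6]
finger_gap: 61.2
t 11.32 gauge [   3.22 -136.95] z 131.15 F gx,gy,z [-0.24 -0.15  0.6 ] gap 61.17 rot [-1.5648  0.4745 -1.2706] M [-0.17 -0.09  0.03]
shift [-30.8  -5.4  -3.2] turn [ -0.34  -0.1  -27.19]
[  -1.742263   -110.60045214   93.21144851] [ 0.54896563 -0.55981285 32.25233629]
```

```bash
python3 -m handwheel '[[[-8,-2,-1,0,0,-7,0.3],[-16,-4,-2,0,0,-14,0.3],[-24,-5,-3,-0.2,-0.1,-21,0.3],[-31,-5.5,-3,-0.3,-0.1,-27.2,0.3],[-31,-5.5,-3,-0.3,-0.1,-27.2,0.3]]]' ; python3 -m handwheel '[[[0,0,0,0,0,0,0.3],[0,0,0,0,0,0,0.3]]]'; python3 - <<'E'
from h import *
where()
p,G=axis(0,0,0,0); cv2.imwrite("pics/q.png",p[:,:,::-1]); np.save("q_G.npy",G)
m=(abs(G[...,2]-92)<5)&(np.hypot(G[...,0],G[...,1]+111)<28); v,u=np.nonzero(m); print(m.sum(),u.mean(),v.mean(),u.min(),u.max(),v.min(),v.max())
K,T=cal("wrist"); r=ray(K,T,[u.mean(),v.mean()],92)[0]; print(r,RG.T@(r[:2]-g),G[m].mean(0))
c=RG.T@(r[:2]-g); gsh(*c,49)
E
```

```text
clock: 11.73
eef_pos: [527.8, -27.3, 151.0]
eef_rot: [-1.568, -0.007, -1.266]
wrist_force: [0.4, 0.4, -0.4]
finger_gap: 61.1
clock: 11.9
eef_pos: [527.5, -26.8, 150.5]
eef_rot: [-1.569, -0.006, -1.265]
wrist_force: [-0.2, -0.5, -0.4]
finger_gap: 61.3
t 11.9 gauge [   0.6  -108.29] z 150.51 F gx,gy,z [-0.34 -0.41 -0.35] gap 61.3 rot [-1.5685 -0.0056 -1.2648] M [ 0.03  0.   -0.01]
1156 315.0423875432526 204.62975778546712 296 334 186 223
[525.4025819  -27.58003374  92.        ] [  -1.67174617 -108.44476101] [  -1.53392762 -107.80829641   92.32418323]
shift [ -1.  101.4  -2.4] turn [-0.11  0.25  0.31]
```

View pics/q.png

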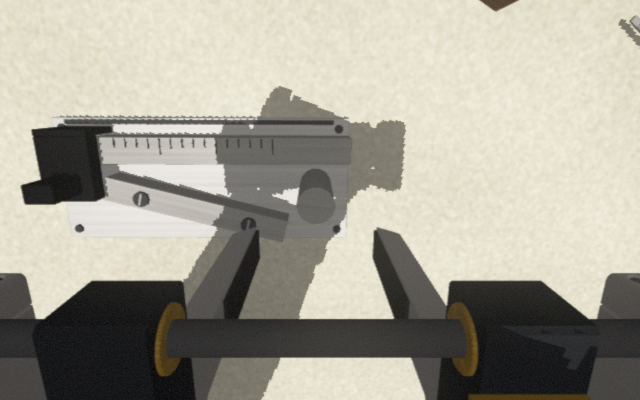

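Post stands upright, top at (315,204), at gauge (−1.7,−108.4). Descending to TCP z≈50 and gripping at 20 N.

```bash
python3 -m handwheel '[[[-1,25,-2.4,-0.1,0.2,0.3,0.3],[-1,50,-2.4,-0.1,0.2,0.3,0.3],[-1,75,-2.4,-0.1,0.2,0.3,0.3],[-1,93,-2.4,-0.1,0.2,0.3,0.3],[-1,97,-2.4,-0.1,0.2,0.3,0.3]]]' ; python3 -m handwheel '[[[0,0,0,0,0,0,0.3],[0,0,0,0,0,0,0.3]]]'; python3 - <<'E'
from h import *
where(); gsh(-1.7,-108.4,50)
E
```

```text
clock: 12.37
eef_pos: [523.6, -28.4, 49.7]
eef_rot: [-1.576, 0.003, -1.271]
wrist_force: [0.3, -0.6, -0.1]
finger_gap: 60.9
clock: 12.53
eef_pos: [523.5, -29.0, 49.6]
eef_rot: [-1.577, 0.004, -1.272]
wrist_force: [0.1, -0.1, -0.1]
finger_gap: 60.8
t 12.53 gauge [  -3.87 -109.23] z 49.63 F gx,gy,z [ 0.1  -0.17 -0.12] gap 60.84 rot [-1.5766  0.0039 -1.2724] M [ 0.   -0.02  0.03]
shift [-0.8 -0.4  2.2] turn [ 0.33 -0.12 -0.22]
```

```bash
python3 -m handwheel '[[[-0.8,-0.5,2.2,0.3,-0.1,-0.2,0.3],[-0.8,-0.5,2.2,0.3,-0.1,-0.2,-0.3],[-0.8,-0.5,2.2,0.3,-0.1,-0.2,-1],[-0.8,-0.5,2.2,0.3,-0.1,-0.2,-1],[-0.8,-0.5,2.2,0.3,-0.1,-0.2,-1]]]' 20 ; python3 -m handwheel '[[[0,0,0,0,0,0,-1],[0,0,0,0,0,0,-1],[0,0,0,0,0,0,-1],[0,0,0,0,0,0,-1]]]'; python3 - <<'E'
from h import *
where()
E
```

```text
clock: 12.95
eef_pos: [525.6, -27.6, 50.5]
eef_rot: [-1.571, 0.0, -1.271]
wrist_force: [-0.5, -0.9, 0.0]
finger_gap: 38.1
clock: 13.28
eef_pos: [525.7, -27.5, 50.7]
eef_rot: [-1.571, 0.0, -1.271]
wrist_force: [-1.6, 1.0, 1.9]
finger_gap: 29.4
t 13.28 gauge [  -1.39 -108.44] z 50.7 F gx,gy,z [-1.25  1.48  1.94] gap 29.36 rot [-1.5705e+00  2.0000e-04 -1.2706e+00] M [0.17 0.1  0.01]
```

```bash
python3 -m handwheel '[[[0,-1.5,0,0,0,0,-1],[-4,-1.5,1,0,0,0,-1],[-10,-1.5,2,0,0,0,-1],[-16,-1.5,3,0,0,0,-1],[-16,-1.5,3,0,0,0,-1]]]' ; python3 - <<'E'
from h import *
where(); gsh(3,-60,51.7)
E
```

```text
clock: 13.7
eef_pos: [523.5, -10.1, 52.0]
eef_rot: [-1.571, 0.001, -1.27]
wrist_force: [-0.2, 0.7, -4.0]
finger_gap: 29.6
t 13.7 gauge [  1.64 -91.15] z 51.96 F gx,gy,z [-0.03  0.72 -3.96] gap 29.58 rot [-1.5710e+00  6.0000e-04 -1.2696e+00] M [-0.01 -0.    0.06]
shift [-31.2   0.3   1.4] turn [ 0.01  0.04 -0.03]
```

Hanging clear by about 1 mm. Next, approach the fence in small x steps.

```bash
python3 -m handwheel '[[[-8,0,0.3,0,0,0,-1],[-16,0,0.6,0,0,0,-1],[-24,0,1,0,0,0,-1],[-31,0,1.3,0,0,0,-1],[-31,0,1.3,0,0,0,-1]]]' ; python3 - <<'E'
from h import *
where()
E
python3 -m handwheel '[[[0,0,0.5,0,0,0,-1],[0,0,1,0,0,0,-1],[0,0,1,0,0,0,-1]]]' ; python3 - <<'E'
from h import *
where()
p,G=axis(0,0,0,0); cv2.imwrite("pics/r.png",p[:,:,::-1])
E
```

```text
clock: 14.12
eef_pos: [515.1, 21.3, 52.0]
eef_rot: [-1.571, 0.001, -1.268]
wrist_force: [-0.4, 0.2, -2.5]
finger_gap: 29.7
t 14.12 gauge [  2.97 -58.74] z 52.03 F gx,gy,z [-0.34  0.34 -2.53] gap 29.69 rot [-1.5711e+00  7.0000e-04 -1.2684e+00] M [ 0.04  0.   -0.02]
clock: 14.37
eef_pos: [516.2, 21.4, 52.0]
eef_rot: [-1.571, 0.001, -1.269]
wrist_force: [-0.7, -0.3, -3.4]
finger_gap: 29.5
t 14.37 gauge [  4.06 -58.92] z 52.02 F gx,gy,z [-0.78 -0.02 -3.4 ] gap 29.48 rot [-1.5710e+00  7.0000e-04 -1.2686e+00] M [-0.02 -0.02 -0.  ]
```

View pics/r.png

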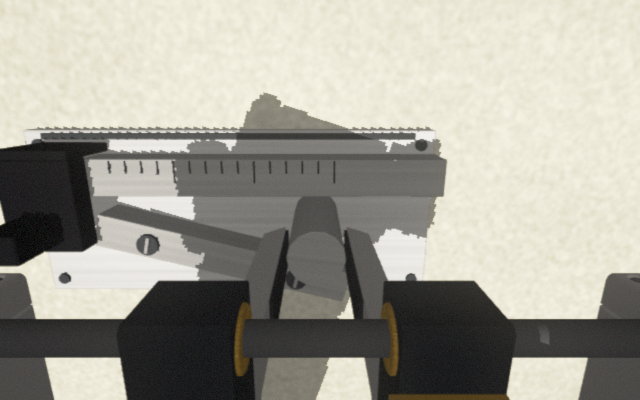

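Post upright, its edge close to the fence line (row 195). Creeping to contact.

```bash
for i in 1 ; do python3 -m handwheel '[[[0,0,0.3,0,0,0,-1],[0,0,0.6,0,0,0,-1],[0,0,0.6,0,0,0,-1]]]' ; python3 -c "
from h import *
where()"; done
python3 -m handwheel '[[[0,0,0.3,0,0,0,-1],[0,0,0.6,0,0,0,-1],[0,0,0.6,0,0,0,-1]]]' ; python3 -c "
from h import *
where()"
```

```text
clock: 14.67
eef_pos: [516.9, 21.4, 52.0]
eef_rot: [-1.571, 0.001, -1.269]
wrist_force: [0.2, -0.2, -3.4]
finger_gap: 29.4
t 14.67 gauge [  4.66 -59.15] z 52.02 F gx,gy,z [ 0.11 -0.26 -3.37] gap 29.41 rot [-1.5710e+00  7.0000e-04 -1.2689e+00] M [ 0.05 -0.02 -0.03]
clock: 14.92
eef_pos: [517.5, 21.5, 52.0]
eef_rot: [-1.571, 0.001, -1.269]
wrist_force: [-0.2, -0.5, -2.6]
finger_gap: 29.5
t 14.92 gauge [  5.3 -59.2] z 51.99 F gx,gy,z [-0.3  -0.46 -2.58] gap 29.53 rot [-1.571e+00  6.000e-04 -1.269e+00] M [ 0.03  0.02 -0.03]
```

```bash
python3 -m handwheel '[[[0,0,0.3,0,0,0,-1],[0,0,0.5,0,0,0,-1],[0,0,0.5,0,0,0,-1]]]' ; python3 -c "
from h import *
where()"
python3 -m handwheel '[[[0,0,0.3,0,0,0,-1],[0,0,0.5,0,0,0,-1],[0,0,0.5,0,0,0,-1]]]' ; python3 -c "
from h import *
where()"
```

```text
clock: 15.17
eef_pos: [518.0, 21.7, 52.0]
eef_rot: [-1.571, 0.001, -1.269]
wrist_force: [0.9, 0.1, -3.8]
finger_gap: 29.7
t 15.17 gauge [  5.85 -59.17] z 52.03 F gx,gy,z [ 0.89 -0.14 -3.82] gap 29.72 rot [-1.5709e+00  7.0000e-04 -1.2691e+00] M [ 0.04 -0.02  0.02]
clock: 15.42
eef_pos: [518.4, 21.9, 52.0]
eef_rot: [-1.571, 0.001, -1.269]
wrist_force: [-0.0, -0.5, -2.3]
finger_gap: 29.7
t 15.42 gauge [  6.31 -59.16] z 51.99 F gx,gy,z [-0.18 -0.49 -2.3 ] gap 29.7 rot [-1.5711e+00  7.0000e-04 -1.2689e+00] M [-0.07  0.1   0.03]
```

```bash
python3 -m handwheel '[[[0,0,0.3,0,0,0,-1],[0,0,0.4,0,0,0,-1],[0,0,0.4,0,0,0,-1]]]' ; python3 -c "
from h import *
where()"
python3 -m handwheel '[[[0,0,0.3,0,0,0,-1],[0,0,0.4,0,0,0,-1],[0,0,0.4,0,0,0,-1]]]' ; python3 -c "
from h import *
where()"
```

```text
clock: 15.67
eef_pos: [518.7, 22.0, 52.0]
eef_rot: [-1.571, 0.001, -1.269]
wrist_force: [-2.0, -0.7, -1.3]
finger_gap: 29.7
t 15.67 gauge [  6.62 -59.15] z 51.98 F gx,gy,z [-2.07 -0.08 -1.32] gap 29.74 rot [-1.5714e+00  8.0000e-04 -1.2690e+00] M [-0.06  0.23  0.01]
clock: 15.92
eef_pos: [519.1, 22.1, 52.0]
eef_rot: [-1.571, 0.001, -1.269]
wrist_force: [-2.3, -1.7, -2.1]
finger_gap: 29.7
t 15.92 gauge [  7.   -59.17] z 52.0 F gx,gy,z [-2.66 -0.9  -2.14] gap 29.66 rot [-1.5715e+00  7.0000e-04 -1.2690e+00] M [-0.14  0.39  0.02]
```

Fence contact at TCP gauge x≈6.4. Backing off to a whisper of contact and sliding toward the narrow end.

```bash
python3 -m handwheel '[[[0,0,-0.7,0,0,0,-1],[-7,0,-0.7,0,0,0,-1],[-14,0,-0.7,0,0,0,-1],[-21,0,-0.7,0,0,0,-1],[-28,0,-0.7,0,0,0,-1]]]' ; python3 -c "
from h import *
where(); gsh(6.4,-10,52)"
```

```text
clock: 16.33
eef_pos: [509.8, 49.5, 52.0]
eef_rot: [-1.571, 0.001, -1.269]
wrist_force: [0.8, -1.1, -2.6]
finger_gap: 29.5
t 16.33 gauge [  6.23 -30.2 ] z 52.01 F gx,gy,z [ 0.4  -1.31 -2.64] gap 29.5 rot [-1.5715e+00  8.0000e-04 -1.2687e+00] M [-0.01  0.13  0.  ]
shift [-20.2   0.    0.2] turn [ 0.04  0.09 -0.05]
```

```bash
python3 -m handwheel '[[[-5,0,0.2,0,0,0,-1],[-10,0,0.2,0,0,0,-1],[-15,0,0.2,0,0,0,-1],[-20,0,0.2,0,0,0,-1],[-20,0,0.2,0,0,0,-1]]]' ; python3 -c "
from h import *
where()"
python3 -m handwheel '[[[-1.5,0,0,0,0,0,-1],[-3,0,0,0,0,0,-1],[-4,0,0,0,0,0,-1],[-4,0,0,0,0,0,-1]]]' ; python3 -c "
from h import *
where()"
```

```text
clock: 16.75
eef_pos: [503.7, 69.5, 52.0]
eef_rot: [-1.572, 0.001, -1.268]
wrist_force: [-0.6, 1.0, -3.1]
finger_gap: 29.5
t 16.75 gauge [ 6.37 -9.34] z 52.01 F gx,gy,z [-0.25  1.09 -3.05] gap 29.48 rot [-1.5716e+00  1.0000e-03 -1.2681e+00] M [0.06 0.11 0.  ]
clock: 17.08
eef_pos: [502.5, 73.4, 52.0]
eef_rot: [-1.572, 0.001, -1.268]
wrist_force: [-1.3, -0.1, -3.4]
finger_gap: 29.4
t 17.08 gauge [ 6.37 -5.26] z 52.0 F gx,gy,z [-1.28  0.26 -3.45] gap 29.36 rot [-1.5716e+00  1.1000e-03 -1.2682e+00] M [0.05 0.2  0.01]
```

```bash
python3 -m handwheel '[[[0,0.8,0,0,0,0,-1],[0,1.3,0,0,0,0,-1],[0,1.3,0,0,0,0,-1]]]' ; python3 -c "
from h import *
where()"
python3 -m handwheel '[[[-1,0,0,0,0,0,-1],[-2,0,0,0,0,0,-1],[-3,0,0,0,0,0,-1],[-3,0,0,0,0,0,-1]]]' ; python3 -c "
from h import *
where()"
```

```text
clock: 17.33
eef_pos: [502.6, 73.3, 50.8]
eef_rot: [-1.571, 0.001, -1.268]
wrist_force: [-1.6, 0.3, -1.6]
finger_gap: 29.5
t 17.33 gauge [ 6.44 -5.36] z 50.8 F gx,gy,z [-1.44  0.74 -1.64] gap 29.5 rot [-1.5714e+00  1.1000e-03 -1.2683e+00] M [-0.06  0.34 -0.02]
clock: 17.67
eef_pos: [501.7, 76.2, 50.8]
eef_rot: [-1.571, 0.001, -1.268]
wrist_force: [-1.6, 0.0, -1.5]
finger_gap: 29.6
t 17.67 gauge [ 6.42 -2.26] z 50.8 F gx,gy,z [-1.56  0.52 -1.5 ] gap 29.62 rot [-1.5714e+00  1.0000e-03 -1.2682e+00] M [-0.21  0.14  0.02]
```

Just touching the floor (most of the weight carried). Creeping on, 1–2 mm at a time.

```bash
python3 -m handwheel '[[[-0.7,0,0,0,0,0,-1],[-1.4,0,0,0,0,0,-1],[-2,0,0,0,0,0,-1],[-2,0,0,0,0,0,-1]]]' ; python3 -c "
from h import *
where()"
python3 -m handwheel '[[[-0.5,0,0,0,0,0,-1],[-1,0,0,0,0,0,-1],[-1.5,0,0,0,0,0,-1],[-1.5,0,0,0,0,0,-1]]]' ; python3 -c "
from h import *
where()"
```

```text
clock: 18.0
eef_pos: [501.1, 78.3, 50.8]
eef_rot: [-1.571, 0.001, -1.268]
wrist_force: [-0.8, -1.2, -1.7]
finger_gap: 29.1
t 18.0 gauge [ 6.42 -0.11] z 50.8 F gx,gy,z [-1.16 -0.91 -1.69] gap 29.12 rot [-1.5714e+00  1.0000e-03 -1.2681e+00] M [-0.2   0.15 -0.03]
clock: 18.33
eef_pos: [500.6, 79.8, 50.8]
eef_rot: [-1.571, 0.001, -1.268]
wrist_force: [-1.6, -0.9, -1.2]
finger_gap: 29.3
t 18.33 gauge [6.43 1.46] z 50.79 F gx,gy,z [-1.78 -0.43 -1.19] gap 29.35 rot [-1.5714e+00  1.1000e-03 -1.2681e+00] M [-0.25  0.15 -0.01]
```

```bash
python3 -m handwheel '[[[-0.5,0,0,0,0,0,-1],[-1,0,0,0,0,0,-1],[-1.5,0,0,0,0,0,-1],[-1.5,0,0,0,0,0,-1]]]' ; python3 -c "
from h import *
where()"
python3 -m handwheel '[[[-0.5,0,0,0,0,0,-1],[-1,0,0,0,0,0,-1],[-1.5,0,0,0,0,0,-1],[-1.5,0,0,0,0,0,-1]]]' ; python3 -c "
from h import *
where()
p,G=axis(0,0,0,0); cv2.imwrite('pics/s.png',p[:,:,::-1])"
```

```text
clock: 18.67
eef_pos: [500.1, 81.3, 50.8]
eef_rot: [-1.571, 0.001, -1.268]
wrist_force: [-0.5, -0.9, -1.3]
finger_gap: 29.3
t 18.67 gauge [6.43 3.07] z 50.81 F gx,gy,z [-0.8  -0.74 -1.28] gap 29.35 rot [-1.5714e+00  1.1000e-03 -1.2680e+00] M [-0.26  0.15 -0.06]
clock: 19.0
eef_pos: [499.6, 82.8, 50.8]
eef_rot: [-1.571, 0.001, -1.268]
wrist_force: [-0.2, -0.8, -2.2]
finger_gap: 29.2
t 19.0 gauge [6.39 4.66] z 50.77 F gx,gy,z [-0.46 -0.66 -2.2 ] gap 29.17 rot [-1.5715e+00  1.2000e-03 -1.2680e+00] M [-0.29  0.2  -0.03]
```

View pics/s.png

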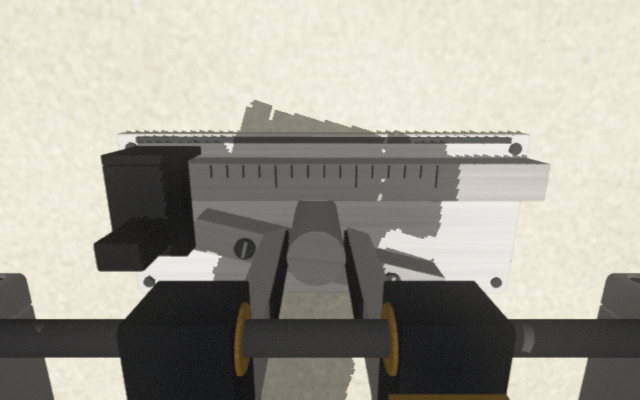

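Post still upright in the slot, jaw close on its lower side; the front finger is well clear of the rider. Keep creeping.

```bash
python3 -m handwheel '[[[-0.5,0,0,0,0,0,-1],[-1,0,0,0,0,0,-1],[-1,0,0,0,0,0,-1]]]' ; python3 -c "
from h import *
where()"
python3 -m handwheel '[[[-0.5,0,0,0,0,0,-1],[-1,0,0,0,0,0,-1],[-1,0,0,0,0,0,-1]]]' ; python3 -c "
from h import *
where()"
python3 -m handwheel '[[[-0.5,0,0,0,0,0,-1],[-1,0,0,0,0,0,-1],[-1,0,0,0,0,0,-1]]]' ; python3 -c "
from h import *
where()"
```

```text
clock: 19.3
eef_pos: [499.3, 83.9, 50.8]
eef_rot: [-1.571, 0.001, -1.268]
wrist_force: [-0.3, -0.5, -1.7]
finger_gap: 29.6
t 19.3 gauge [6.38 5.73] z 50.81 F gx,gy,z [-0.42 -0.41 -1.67] gap 29.65 rot [-1.5715e+00  1.2000e-03 -1.2680e+00] M [-0.26  0.15 -0.03]
clock: 19.55
eef_pos: [499.0, 84.9, 50.8]
eef_rot: [-1.571, 0.001, -1.268]
wrist_force: [-1.8, -0.3, -1.9]
finger_gap: 29.6
t 19.55 gauge [6.4  6.81] z 50.8 F gx,gy,z [-1.83  0.24 -1.92] gap 29.64 rot [-1.5715e+00  1.3000e-03 -1.2679e+00] M [-0.26  0.09 -0.06]
clock: 19.8
eef_pos: [498.7, 86.0, 50.8]
eef_rot: [-1.571, 0.001, -1.268]
wrist_force: [-1.3, -1.4, -1.6]
finger_gap: 29.5
t 19.8 gauge [6.4  7.96] z 50.81 F gx,gy,z [-1.63 -0.95 -1.56] gap 29.45 rot [-1.5714e+00  1.3000e-03 -1.2678e+00] M [-0.27  0.13 -0.02]
```

```bash
python3 -m handwheel '[[[-0.5,0,0,0,0,0,-1],[-1,0,0,0,0,0,-1],[-1,0,0,0,0,0,-1]]]' ; python3 -c "
from h import *
where()"
python3 -m handwheel '[[[-0.5,0,0,0,0,0,-1],[-1,0,0,0,0,0,-1],[-1,0,0,0,0,0,-1]]]' ; python3 -c "
from h import *
where()"
python3 -m handwheel '[[[-0.5,0,0,0,0,0,-1],[-1,0,0,0,0,0,-1],[-1,0,0,0,0,0,-1]]]' ; python3 -c "
from h import *
where()"
```

```text
clock: 20.05
eef_pos: [498.4, 86.9, 50.8]
eef_rot: [-1.571, 0.001, -1.268]
wrist_force: [0.2, -1.2, -1.5]
finger_gap: 29.9
t 20.05 gauge [6.38 8.94] z 50.8 F gx,gy,z [-0.12 -1.2  -1.48] gap 29.92 rot [-1.5715e+00  1.2000e-03 -1.2678e+00] M [-0.35  0.09 -0.04]
clock: 20.3
eef_pos: [498.1, 87.6, 50.8]
eef_rot: [-1.571, 0.001, -1.268]
wrist_force: [0.0, -5.9, -2.6]
finger_gap: 29.3
t 20.3 gauge [6.37 9.63] z 50.8 F gx,gy,z [-1.72 -5.66 -2.56] gap 29.29 rot [-1.5715e+00  5.0000e-04 -1.2676e+00] M [-1.16 -0.14  0.  ]
clock: 20.55
eef_pos: [498.0, 88.0, 50.9]
eef_rot: [-1.571, -0.001, -1.268]
wrist_force: [0.9, -6.0, -1.3]
finger_gap: 29.6
t 20.55 gauge [ 6.39 10.05] z 50.86 F gx,gy,z [-0.88 -5.98 -1.28] gap 29.63 rot [-1.5714e+00 -7.0000e-04 -1.2676e+00] M [-1.71 -0.22  0.02]
```

Wedge contact at TCP y≈9.6 with about 6 N along the slot, very close to the +9 measured. Holding light pressure briefly.

```bash
python3 -m handwheel '[[[-0.6,0,0,0,0,0,-1],[-0.6,0,0,0,0,0,-1],[-0.6,0,0,0,0,0,-1],[-0.6,0,0,0,0,0,-1]]]' ; python3 -c "
from h import *
where()"
```

```text
clock: 20.88
eef_pos: [498.0, 88.0, 50.9]
eef_rot: [-1.571, -0.002, -1.267]
wrist_force: [0.2, -7.0, -2.8]
finger_gap: 28.9
t 20.88 gauge [ 6.39 10.05] z 50.87 F gx,gy,z [-1.93 -6.77 -2.77] gap 28.85 rot [-1.5713 -0.0017 -1.2675] M [-1.65 -0.27 -0.  ]
```

```bash
python3 -m handwheel '[[[0,0,0,0,0,0,-1],[0,0,0,0,0,0,-0.3],[0,0,0,0,0,0,-0.1],[0,0,0,0,0,0,-0.1],[0,0,0,0,0,0,-0.1]]]' ; python3 -c "
from h import *
where()
p,G=axis(0,0,0,0); cv2.imwrite('pics/t.png',p[:,:,::-1])
p,d=imaging.camera('side'); cv2.imwrite('pics/t2.png',cv2.resize(p[150:350,260:460,::-1],None,fx=3,fy=3))"
```

```text
clock: 21.3
eef_pos: [498.2, 88.2, 51.0]
eef_rot: [-1.571, -0.002, -1.267]
wrist_force: [-0.3, 0.4, 1.5]
finger_gap: 41.9
t 21.3 gauge [ 6.59 10.24] z 51.02 F gx,gy,z [-0.16  0.49  1.54] gap 41.93 rot [-1.5708 -0.0016 -1.2674] M [ 0.01 -0.03 -0.02]
```

View pics/t.png

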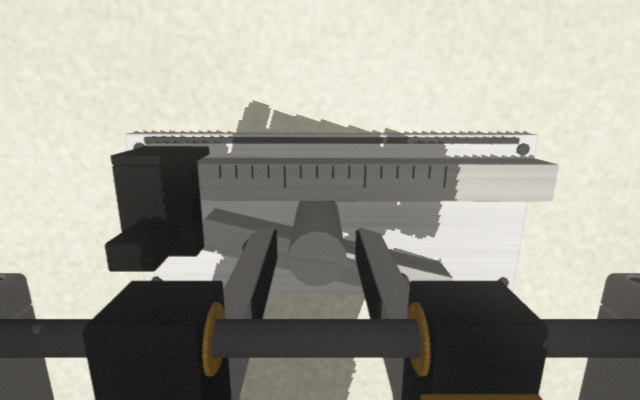

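View pics/t2.png

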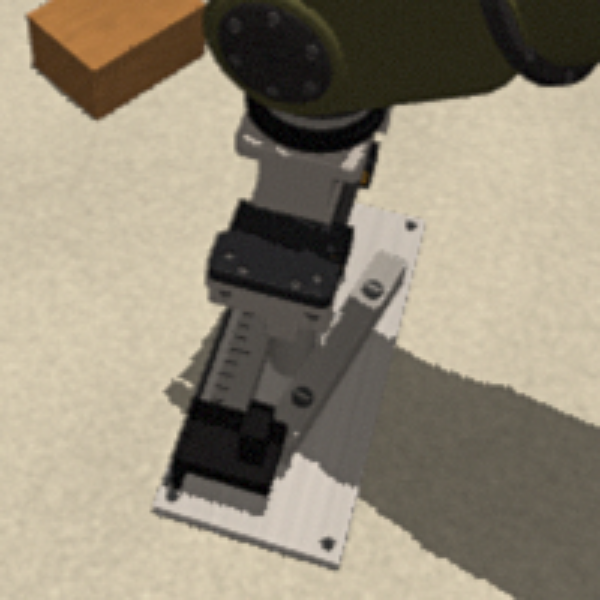

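Post looks upright and stays put with the fingers open. Retreating straight up, then re-checking.

```bash
python3 -m handwheel '[[[0,-10,0,0,0,0,-0.1],[0,-35,0,0,0,0,-0.1],[0,-65,0,0,0,0,-0.1],[0,-95,0,0,0,0,-0.1],[0,-110,0,0,0,0,-0.1]]]' ; python3 -m handwheel '[[[0,0,0,0,0,0,-1],[0,0,0,0,0,0,-1]]]'; python3 - <<'E'
from h import *
where()
p,G=axis(0,0,0,0); cv2.imwrite("pics/u.png",p[:,:,::-1]); np.save("u_G.npy",G)
m=(abs(G[...,2]-92)<6)&(np.hypot(G[...,0]-5,G[...,1]-10)<26); v,u=np.nonzero(m); print(m.sum(),u.min(),u.max(),v.min(),v.max())
K,T=cal("wrist"); r=ray(K,T,[u.mean(),v.mean()],92)[0]; print(RG.T@(r[:2]-g),G[m].mean(0))
P=G[m];A=np.c_[P[:,:2],np.ones(len(P))]; print(np.linalg.lstsq(A,P[:,2],rcond=None)[0])
gsh(5,143,160)
E
```

```text
clock: 21.82
eef_pos: [499.0, 88.5, 165.3]
eef_rot: [-1.567, -0.002, -1.267]
wrist_force: [0.5, 0.2, 0.6]
finger_gap: 42.1
clock: 21.98
eef_pos: [499.5, 88.6, 166.5]
eef_rot: [-1.564, -0.003, -1.267]
wrist_force: [-0.6, -0.2, 0.2]
finger_gap: 32.5
t 21.98 gauge [ 7.97 10.2 ] z 166.53 F gx,gy,z [-0.64 -0.01  0.25] gap 32.46 rot [-1.564  -0.0029 -1.2673] M [0.03 0.03 0.01]
1039 298 334 181 217
[ 5.72823555 10.45885023] [ 6.1908359  10.31271913 92.39299213]
[-3.23300032e-02 -7.59181505e-03  9.26714341e+01]
shift [-132.7    4.8   -2. ] turn [-0.26  0.17  0.14]
```

View pics/u.png

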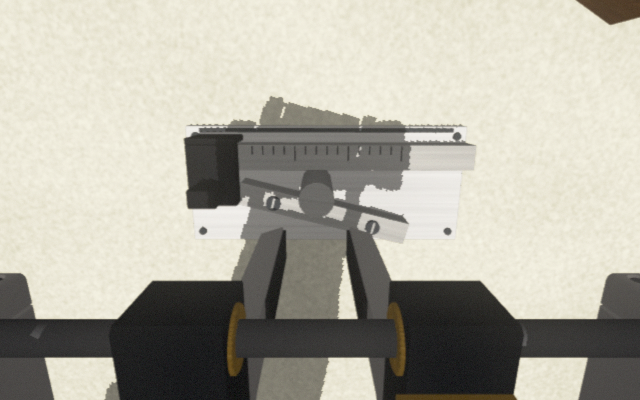

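Post stands wedged upright (top at (316,198); gauge y≈10.4, top height 92). Moving behind the rider fin with fingers shut.

```bash
python3 -m handwheel '[[[-35,0,-1,0,0,0,-1],[-70,0,-2,0,0,0,-1],[-105,0,-2,-0.2,0.1,0.1,-1],[-133,0,-2,-0.2,0.1,0.1,-1],[-133,0,-2,-0.2,0.1,0.1,-1]]]' 20; python3 -m handwheel '[[[0,0,0,0,0,0,-1],[0,0,0,0,0,0,-1]]]'; python3 - <<'E'
from h import *
where(); gsh(5,143,75)
p,G=axis(0,0,0,0); cv2.imwrite("pics/v.png",p[:,:,::-1]); np.save("v_G.npy",G)
m=(abs(G[...,2]-90)<4)&(np.hypot(G[...,0]-5,G[...,1]-104)<25); print(m.sum(),np.percentile(G[m],[2,98],axis=0).round(1),G[m].mean(0))
E
```

```text
clock: 22.45
eef_pos: [455.2, 218.1, 163.2]
eef_rot: [-1.572, -0.0, -1.266]
wrist_force: [0.3, -0.3, 0.4]
finger_gap: 0.5
clock: 22.62
eef_pos: [454.6, 217.9, 161.9]
eef_rot: [-1.575, -0.0, -1.265]
wrist_force: [-0.0, -0.1, 0.2]
finger_gap: 0.7
t 22.62 gauge [  3.39 146.98] z 161.89 F gx,gy,z [-0.07 -0.1   0.17] gap 0.65 rot [-1.5748e+00 -3.0000e-04 -1.2652e+00] M [ 0.    0.02 -0.  ]
shift [ 4.  86.9  1.9] turn [0.23 0.29 0.02]
600 [[ -2.4  93.4  87.8]
 [ 12.9 116.5  91.9]] [  5.64826745 105.02095656  90.31775807]
```

View pics/v.png

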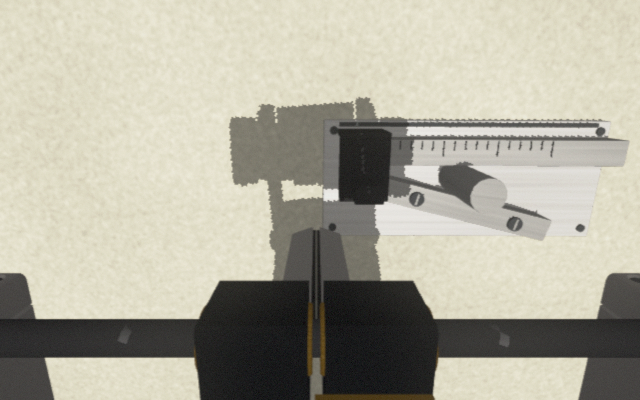

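Fin centre at gauge (5.6,105), back face y≈117; fingers shut clear behind it. Descending at y≈143.

```bash
python3 -m handwheel '[[[2,25,2,0.2,0.3,0,-1],[3,50,2.3,0.2,0.3,0,-1],[3,75,2.3,0.2,0.3,0,-1],[3,83,2.3,0.2,0.3,0,-1],[3,86,2.3,0.2,0.3,0,-1]]]'; python3 -m handwheel '[[[0,0,0,0,0,0,-1],[0,0,0,0,0,0,-1]]]'; python3 - <<'E'
from h import *
where(); gsh(5.5,133,74)
E
```

```text
clock: 23.08
eef_pos: [457.3, 214.1, 74.8]
eef_rot: [-1.574, -0.001, -1.273]
wrist_force: [-0.4, 0.1, 0.3]
finger_gap: 0.3
clock: 23.25
eef_pos: [458.0, 213.9, 75.8]
eef_rot: [-1.573, -0.001, -1.273]
wrist_force: [0.7, -0.1, 0.3]
finger_gap: 0.7
t 23.25 gauge [  5.38 142.19] z 75.75 F gx,gy,z [ 0.67 -0.32  0.28] gap 0.72 rot [-1.5727e+00 -6.0000e-04 -1.2731e+00] M [-0.06  0.01 -0.05]
shift [9.2 1.8 0.1] turn [ 0.11 -0.16  0.03]
```

```bash
python3 -m handwheel '[[[4,1,0,0.1,-0.1,0,-1],[8,1.5,0,0.1,-0.1,0,-1],[12,1.5,0,0.1,-0.1,0,-1],[16,1.5,0,0.1,-0.1,0,-1],[20,1.5,0,0.1,-0.1,0,-1]]]'; python3 - <<'E'
from h import *
where()
E
python3 -m handwheel '[[[4,0,0,0,0,0,-1],[8,0,0,0,0,0,-1],[12,0,0,0,0,0,-1],[16,0,0,0,0,0,-1],[20,0,0,0,0,0,-1]]]'; python3 - <<'E'
from h import *
where()
p,G=axis(0,0,0,0); cv2.imwrite("pics/w.png",p[:,:,::-1]); np.save("w_G.npy",G)
E
```

```text
clock: 23.67
eef_pos: [464.1, 194.3, 74.5]
eef_rot: [-1.571, -0.001, -1.271]
wrist_force: [0.4, -0.4, -0.0]
finger_gap: 0.5
t 23.67 gauge [  5.43 121.69] z 74.53 F gx,gy,z [ 0.23 -0.46 -0.03] gap 0.49 rot [-1.5705e+00 -6.0000e-04 -1.2715e+00] M [ 0.01 -0.    0.02]
clock: 24.08
eef_pos: [470.1, 174.8, 74.5]
eef_rot: [-1.571, -0.001, -1.272]
wrist_force: [-0.4, 0.2, -0.9]
finger_gap: 0.6
t 24.08 gauge [  5.37 101.27] z 74.51 F gx,gy,z [-0.35  0.27 -0.94] gap 0.6 rot [-1.5706e+00 -6.0000e-04 -1.2715e+00] M [-0.05  0.02 -0.02]
```

View pics/w.png

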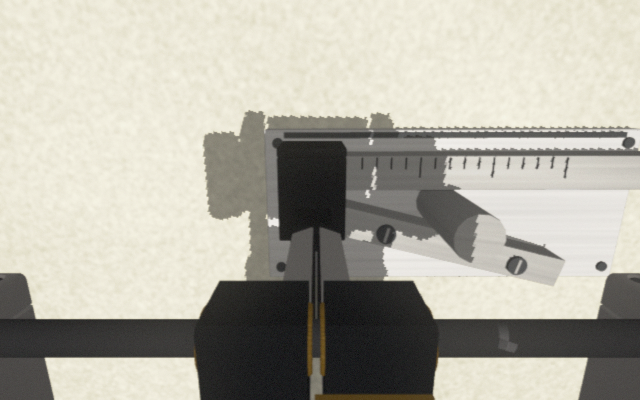

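```bash
python3 - <<'E'
from h import *
G=np.load("w_G.npy"); p=cv2.imread("pics/w.png")
m=(abs(G[...,2]-56)<4)&(G[...,0]>15)&(G[...,0]<44)&(G[...,1]>0); print(m.sum(),np.percentile(G[m],[2,98],axis=0).round(1))
m=(abs(G[...,2]-90)<5)&(abs(G[...,0]-5)<12)&(G[...,1]>20); print(m.sum(),np.percentile(G[m],[2,98],axis=0).round(1))
for v,u in [(145,315),(200,315),(225,300),(232,335),(245,305),(245,330),(260,300),(260,330)]: print(u,v,G[v,u].round(1))
p,d=imaging.camera("side"); cv2.imwrite("pics/x.png",cv2.resize(p[150:350,260:460,::-1],None,fx=3,fy=3))
E
```

```text
3111 [[ 15.5  16.5  55. ]
 [ 43.4 125.6  58. ]]
735 [[ -3.   20.2  85.4]
 [ 15.5 116.   93.4]]
315 145 [ 51.9 102.   42.5]
315 200 [ 18.  102.   56.4]
300 225 [ 12.5 110.4  88.9]
335 232 [ 15.2  91.7 107.4]
305 245 [ 15.  106.5 123.9]
330 245 [ 15.5  94.9 125. ]
300 260 [ 16.  108.1 142.3]
330 260 [ 14.8  95.5 139.7]
```

View pics/x.png

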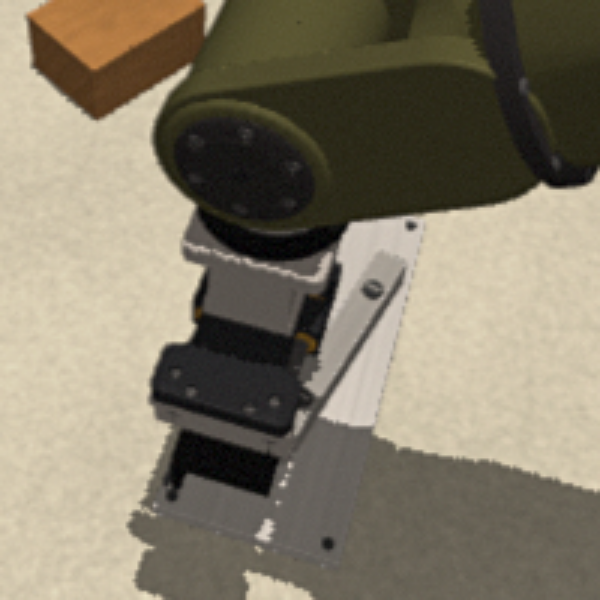

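```bash
python3 - <<'E'
from h import *
G=np.load("w_G.npy"); im=cv2.imread("pics/w.png")
for v in (150,170,200,225):
    r=[u for u in range(240,420) if im[v,u].max()<60]
    print(v,r[0],r[-1],G[v,r[0]+2].round(1),G[v,r[-1]-2].round(1))
G=np.load("v_G.npy"); im=cv2.imread("pics/v.png")
for v in (150,170,190):
    r=[u for u in range(320,420) if im[v,u].max()<60]
    print(v,r[0],r[-1],G[v,r[0]+2].round(1),G[v,r[-1]-2].round(1))
E
```

```text
150 277 345 [ 50.5 124.4  56.6] [50.3 84.4 55.9]
170 278 345 [ 37.8 124.1  56.5] [37.9 84.3 57.3]
200 279 345 [ 18.2 123.9  57. ] [17.9 83.8 56.1]
225 280 388 [  0.7 123.9  55.7] [-5.1 51.7 39.8]
150 340 390 [ 36.4 124.6  55.9] [36.7 84.7 56.6]
170 339 388 [ 18.8 125.1  56.2] [18.9 85.3 55.8]
190 339 387 [  0.8 124.7  57.2] [ 0.9 85.4 56.9]
```

```bash
python3 - <<'E'
from h import *
where()
K,T=cal("wrist"); p,d=imaging.camera("wrist")
for z in (56,90):
  for (x,y) in [(-3,93),(13,93),(13,117),(-3,117)]:
    w=g+RG@[x,y]; print(z,x,y,proj(K,T,[*w,z]).round(0))
s=read_state()
R=Rn.from_euler("xyz",s["eef_rot"]).as_matrix()
for t in [(0,8,0),(0,8,8),(0,0,8),(0,-20,8)]: print(t,proj(K,T,s["eef_pos"]+R@np.array(t)).round(0))
c=p[180:300,240:400,::-1].astype(float)*2.5
cv2.imwrite("pics/y.png",cv2.resize(np.clip(c,0,255).astype(np.uint8),None,fx=5,fy=5))
E
```

```text
t 24.18 gauge [  5.36 101.14] z 74.5 F gx,gy,z [-0.65  0.7  -0.43] gap 0.08 rot [-1.5706e+00 -6.0000e-04 -1.2721e+00] M [ 0.01 -0.03  0.05]
56 -3 93 [[328. 230.]]
56 13 93 [[329. 207.]]
56 13 117 [[292. 207.]]
56 -3 117 [[292. 230.]]
90 -3 93 [[330. 251.]]
90 13 93 [[331. 225.]]
90 13 117 [[288. 225.]]
90 -3 117 [[288. 251.]]
(0, 8, 0) [[316. 224.]]
(0, 8, 8) [[316. 212.]]
(0, 0, 8) [[316. 216.]]
(0, -20, 8) [[316. 227.]]
```

View pics/y.png

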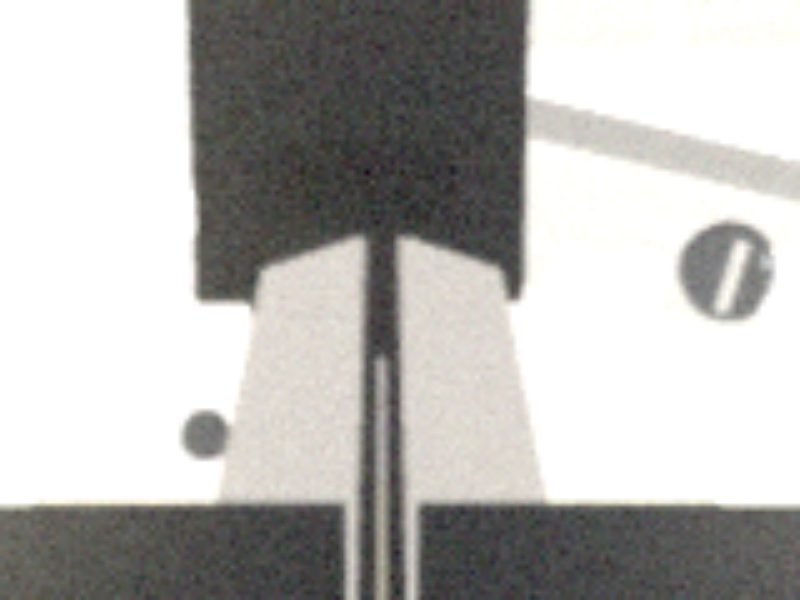

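The rider has not moved. Depth near the fingertips suggests they end well above where the text puts them. Measuring directly.

```bash
python3 - <<'E'
from h import *
s=read_state(); R=Rn.from_euler("xyz",s["eef_rot"]).as_matrix()
c=imaging.get_calibration("wrist"); K=np.array(c["mtx"]); H=np.array(c["hand_eye"])
ds=[imaging.camera("wrist")[1] for _ in range(2)]; d=np.mean(ds,0)
W=cloud(K,H,d)  # tool coords
for v in range(222,246,2): print(v,[W[v,u].round(1).tolist() for u in (302,309,322,330)])
K,T=cal("side"); p,d=imaging.camera("side"); W=cloud(K,T,d)
tool=(W-s["eef_pos"])@R
m=(abs(tool[...,0])<16)&(abs(tool[...,2])<14)&(tool[...,1]>-60)&(tool[...,1]<30)
v,u=np.nonzero(m); print(len(u)); P=tool[m]
for i in np.argsort(P[:,1])[::-1][:400:16]: print(u[i],v[i],P[i].round(1),p[v[i],u[i]])
E
```

```text
222 [[-8.1, -10.3, 7.5], [-4.1, -10.6, 7.6], [3.3, -10.4, 7.5], [8.0, -10.1, 7.4]]
224 [[-8.0, -13.4, 7.4], [-4.0, -14.7, 7.8], [3.3, -13.8, 7.5], [7.8, -13.3, 7.3]]
226 [[-7.9, -15.8, 7.0], [-4.0, -15.7, 7.0], [3.3, -15.3, 6.8], [7.8, -15.5, 6.9]]
228 [[-8.0, -15.8, 5.8], [-3.8, -26.8, 9.8], [3.1, -27.2, 10.0], [7.7, -16.3, 6.0]]
230 [[-7.4, -30.0, 9.9], [-3.8, -28.8, 9.4], [3.0, -29.6, 9.7], [7.8, -15.9, 4.7]]
232 [[-7.3, -33.2, 10.0], [-3.7, -33.6, 10.1], [3.0, -32.6, 9.8], [7.1, -32.5, 9.7]]
234 [[-7.2, -35.8, 9.9], [-3.6, -36.1, 10.0], [2.9, -35.4, 9.7], [6.9, -36.2, 10.0]]
236 [[-7.1, -37.9, 9.7], [-3.6, -39.0, 10.1], [2.9, -37.8, 9.6], [6.8, -38.4, 9.9]]
238 [[-6.9, -41.7, 10.1], [-3.5, -41.2, 9.9], [2.8, -41.4, 10.0], [6.8, -40.1, 9.4]]
240 [[-6.9, -43.2, 9.7], [-3.5, -43.5, 9.8], [2.8, -43.1, 9.6], [6.7, -43.5, 9.8]]
242 [[-6.8, -46.1, 9.8], [-3.4, -46.1, 9.8], [2.7, -46.6, 10.0], [6.5, -47.0, 10.2]]
244 [[-6.7, -47.8, 9.5], [-3.4, -49.1, 10.1], [2.7, -48.7, 9.8], [6.5, -48.5, 9.8]]
80
348 303 [ -8.5  21.6 -10.7] [15 18 14]
336 298 [-6.7 19.8 12.6] [41 40 36]
348 304 [-12.1  18.3 -11.6] [10 12  8]
340 302 [-14.6  14.9   2.8] [9 7 3]
342 301 [-15.2   8.   -0.9] [9 8 6]
```

Fingertips really end about 27 mm *behind* the TCP (the text says 8 mm ahead). That explains the weak 13 mm grasp and why the fingers passed over the fin. I'll check where the finger carriers sit, then go back behind the fin and go lower.

```bash
python3 -m handwheel '[[[-10,0,0,0,0,0,-1],[-20,0,0,0,0,0,-1],[-30,0,0,0,0,0,-1],[-41,0,0,0,0,0,-1],[-41,0,0,0,0,0,-1]]]'; python3 - <<'E'
from h import *
c=imaging.get_calibration("wrist"); K=np.array(c["mtx"]); H=np.array(c["hand_eye"])
d=imaging.camera("wrist")[1]; W=cloud(K,H,d)
for uv in [(250,290),(250,283),(380,290),(320,340),(250,330),(60,330),(20,300)]: print(uv,W[uv[1],uv[0]].round(1))
where(); gsh(5.5,142,42)
E
```

```text
clock: 24.8
eef_pos: [457.0, 216.6, 74.5]
eef_rot: [-1.571, -0.0, -1.269]
wrist_force: [-0.6, 0.6, -0.4]
finger_gap: 0.7
(250, 290) [ -15.1 -132.2   33.4]
(250, 283) [ -15.7 -129.    33.4]
(380, 290) [  14.1 -133.7   34.3]
(320, 340) [   0.7 -142.7   28.1]
(250, 330) [ -12.8 -145.5   32.4]
(60, 330) [ -54.  -139.6   28.3]
(20, 300) [ -73.  -126.6   27.5]
t 24.85 gauge [  5.33 144.1 ] z 74.47 F gx,gy,z [ 0.12  1.4  -0.47] gap 0.03 rot [-1.5706e+00 -6.0000e-04 -1.2694e+00] M [-0.    0.04 -0.01]
shift [ 2.1 32.5  0.2] turn [-0.01  0.05  0.03]
```

```bash
python3 -m handwheel '[[[1,12,0.2,0,0,0,-1],[2,24,0.2,0,0,0,-1],[2,32,0.2,0,0,0,-1],[2,34,0.2,0,0,0,-1],[2,34,0.2,0,0,0,-1]]]'; python3 - <<'E'
from h import *
where()
E
python3 -m handwheel '[[[2,0,0,0,0,0,-1],[4,0,0,0,0,0,-1],[6,0,0,0,0,0,-1],[8,0,0,0,0,0,-1],[10,0,0,0,0,0,-1]]]'; python3 - <<'E'
from h import *
where()
E
python3 -m handwheel '[[[2,0,0,0,0,0,-1],[4,0,0,0,0,0,-1],[6,0,0,0,0,0,-1],[8,0,0,0,0,0,-1],[10,0,0,0,0,0,-1]]]'; python3 - <<'E'
from h import *
where()
p,G=axis(0,0,0,0); cv2.imwrite("pics/z.png",p[:,:,::-1]); np.save("z_G.npy",G)
im=p
for v in (150,170,190):
    r=[u for u in range(240,420) if im[v,u].max()<60]
    if r: print(v,r[0],r[-1],G[v,r[0]+2].round(1),G[v,r[-1]-2].round(1))
E
```

```text
clock: 25.27
eef_pos: [457.9, 213.7, 40.1]
eef_rot: [-1.572, -0.001, -1.27]
wrist_force: [0.8, 0.0, 0.2]
finger_gap: 0.7
t 25.27 gauge [  5.28 141.98] z 40.07 F gx,gy,z [ 0.77 -0.2   0.2 ] gap 0.69 rot [-1.5716e+00 -6.0000e-04 -1.2696e+00] M [ 0.02 -0.01  0.02]
clock: 25.68
eef_pos: [461.1, 203.9, 40.3]
eef_rot: [-1.571, -0.001, -1.27]
wrist_force: [0.1, -0.2, -0.4]
finger_gap: 0.4
t 25.68 gauge [  5.43 131.68] z 40.35 F gx,gy,z [ 0.02 -0.21 -0.4 ] gap 0.36 rot [-1.5712e+00 -6.0000e-04 -1.2697e+00] M [ 0.01 -0.   -0.01]
clock: 26.1
eef_pos: [464.2, 194.2, 40.4]
eef_rot: [-1.571, -0.001, -1.27]
wrist_force: [-0.9, 1.3, 1.1]
finger_gap: 0.3
t 26.1 gauge [  5.51 121.57] z 40.42 F gx,gy,z [-0.45  1.51  1.14] gap 0.27 rot [-1.5710e+00 -5.0000e-04 -1.2696e+00] M [0.21 0.05 0.02]
150 299 391 [ 49.4 131.4  13.6] [51.8 78.  31.6]
170 321 403 [ 44.4 117.9  56.4] [44.5 76.2 57. ]
190 321 400 [ 33.4 117.9  56.7] [33.3 77.  56.2]
```

View pics/z.png

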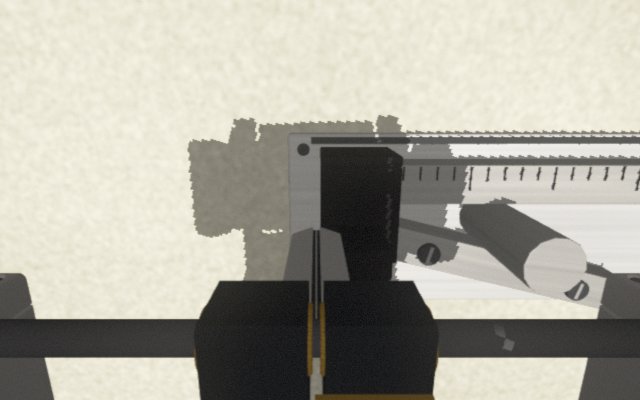

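Now the rider is moving (face at y≈75, TCP−46.5). Push on to about 8 mm short, slowly.

```bash
python3 -m handwheel '[[[4,0,0,0,0,0,-1],[8,0,0,0,0,0,-1],[12,0,0,0,0,0,-1],[16,0,0,0,0,0,-1],[20,0,0,0,0,0,-1]]]'; python3 - <<'E'
from h import *
where()
E
python3 -m handwheel '[[[4,0,0,0,0,0,-1],[8,0,0,0,0,0,-1],[12,0,0,0,0,0,-1],[16,0,0,0,0,0,-1],[18,0,0,0,0,0,-1]]]'; python3 - <<'E'
from h import *
where()
K,T=cal("wrist")
p,G=axis(0,0,0,0); cv2.imwrite("pics/z2.png",p[:,:,::-1]); np.save("z2_G.npy",G)
for v in (165,180,195,210):
    r=[u for u in range(300,420) if p[v,u].max()<60]
    if r: print(v,r[0],r[-1],G[v,r[0]+2].round(1),G[v,r[-1]-2].round(1))
m=(abs(G[...,2]-92)<5)&(np.hypot(G[...,0]-5,G[...,1]-10)<24); v,u=np.nonzero(m); r=ray(K,T,[u.mean(),v.mean()],92)[0]; print("post",m.sum(),RG.T@(r[:2]-g))
E
```

```text
clock: 26.57
eef_pos: [470.3, 174.4, 40.4]
eef_rot: [-1.571, -0.001, -1.27]
wrist_force: [0.2, 1.5, -0.3]
finger_gap: 0.2
t 26.57 gauge [  5.49 100.82] z 40.39 F gx,gy,z [ 0.67  1.41 -0.29] gap 0.16 rot [-1.5711e+00 -6.0000e-04 -1.2699e+00] M [0.19 0.   0.08]
clock: 26.98
eef_pos: [475.8, 156.7, 40.4]
eef_rot: [-1.571, -0.001, -1.27]
wrist_force: [-0.4, 1.1, 0.7]
finger_gap: 0.7
t 26.98 gauge [ 5.51 82.28] z 40.4 F gx,gy,z [-0.04  1.16  0.71] gap 0.71 rot [-1.5711e+00 -7.0000e-04 -1.2702e+00] M [ 0.29  0.02 -0.04]
165 321 401 [47.1 78.6 56.2] [47.1 38.  56.2]
180 321 404 [39.  78.6 56.8] [34.9 31.4 38. ]
195 321 400 [30.6 78.6 56.7] [30.6 37.7 56.8]
210 321 398 [21.5 78.5 55. ] [22.4 38.5 57.7]
post 3159 [ 6.55133007 11.06237689]
```

View pics/z2.png

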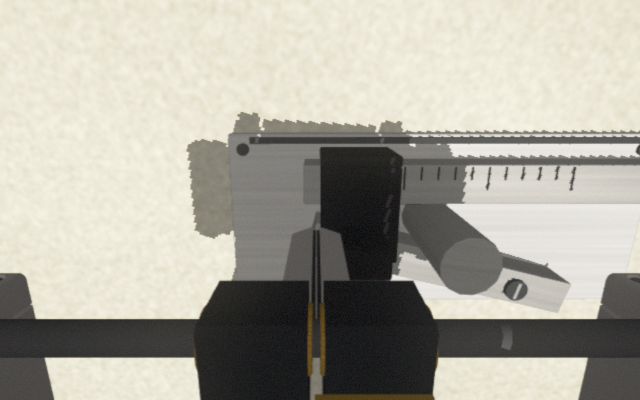

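Face at y≈36, about 10 mm to go; no contact yet. Moment (quiet, ~0.25 N·m baseline) will be my contact signal.

```bash
python3 -m handwheel '[[[1.5,0,0,0,0,0,-1],[3,0,0,0,0,0,-1],[4.5,0,0,0,0,0,-1],[6,0,0,0,0,0,-1],[6,0,0,0,0,0,-1]]]'; python3 -c "
from h import *
where()"
python3 -m handwheel '[[[0.5,0,0,0,0,0,-1],[1,0,0,0,0,0,-1],[1,0,0,0,0,0,-1]]]'; python3 -c "
from h import *
where()"
```

```text
clock: 27.45
eef_pos: [477.6, 150.7, 40.4]
eef_rot: [-1.571, -0.001, -1.27]
wrist_force: [0.9, 0.2, 0.2]
finger_gap: 0.6
t 27.45 gauge [ 5.45 75.98] z 40.36 F gx,gy,z [ 0.88 -0.04  0.24] gap 0.63 rot [-1.5713e+00 -8.0000e-04 -1.2703e+00] M [-0.02  0.03  0.04]
clock: 27.7
eef_pos: [477.9, 149.7, 40.3]
eef_rot: [-1.571, -0.001, -1.27]
wrist_force: [-0.4, 1.2, 0.4]
finger_gap: 0.5
t 27.7 gauge [ 5.45 74.95] z 40.35 F gx,gy,z [-0.04  1.22  0.36] gap 0.52 rot [-1.5713e+00 -8.0000e-04 -1.2703e+00] M [ 0.09 -0.   -0.01]
```

```bash
python3 -m handwheel '[[[0.3,0,0,0,0,0,-1],[0.6,0,0,0,0,0,-1]]]'; python3 -c "
from h import *
where()"
python3 -m handwheel '[[[0.3,0,0,0,0,0,-1],[0.6,0,0,0,0,0,-1]]]'; python3 -c "
from h import *
where()"
python3 -m handwheel '[[[0.3,0,0,0,0,0,-1],[0.6,0,0,0,0,0,-1]]]'; python3 -c "
from h import *
where()"
```

```text
clock: 27.87
eef_pos: [478.1, 149.1, 40.4]
eef_rot: [-1.571, -0.001, -1.27]
wrist_force: [0.0, 1.7, -0.0]
finger_gap: 0.4
t 27.87 gauge [ 5.44 74.35] z 40.36 F gx,gy,z [ 0.53  1.64 -0.02] gap 0.37 rot [-1.5713e+00 -8.0000e-04 -1.2702e+00] M [0.15 0.01 0.01]
clock: 28.03
eef_pos: [478.3, 148.6, 40.4]
eef_rot: [-1.571, -0.001, -1.27]
wrist_force: [-0.2, 2.4, -0.1]
finger_gap: 0.2
t 28.03 gauge [ 5.44 73.79] z 40.36 F gx,gy,z [ 0.49  2.38 -0.06] gap 0.24 rot [-1.5712e+00 -8.0000e-04 -1.2702e+00] M [0.2  0.07 0.02]
clock: 28.2
eef_pos: [478.4, 148.0, 40.4]
eef_rot: [-1.571, -0.001, -1.27]
wrist_force: [-0.7, 2.1, 0.4]
finger_gap: 0.4
t 28.2 gauge [ 5.43 73.16] z 40.35 F gx,gy,z [-0.06  2.26  0.39] gap 0.39 rot [-1.5713e+00 -8.0000e-04 -1.2702e+00] M [ 0.19  0.07 -0.  ]
```

```bash
python3 -m handwheel '[[[0.2,0,0,0,0,0,-1],[0.4,0,0,0,0,0,-1]]]'; python3 -c "
from h import *
where()"
python3 -m handwheel '[[[0.2,0,0,0,0,0,-1],[0.4,0,0,0,0,0,-1]]]'; python3 -c "
from h import *
where()"

```

```text
clock: 28.37
eef_pos: [478.6, 147.6, 40.4]
eef_rot: [-1.571, -0.001, -1.27]
wrist_force: [-0.3, 2.2, -0.0]
finger_gap: 0.6
t 28.37 gauge [ 5.46 72.72] z 40.37 F gx,gy,z [ 0.41  2.19 -0.04] gap 0.55 rot [-1.5712e+00 -8.0000e-04 -1.2702e+00] M [ 0.19  0.07 -0.02]
clock: 28.53
eef_pos: [478.7, 147.2, 40.4]
eef_rot: [-1.571, -0.001, -1.27]
wrist_force: [-0.2, 2.3, 0.9]
finger_gap: 0.2
t 28.53 gauge [ 5.46 72.31] z 40.37 F gx,gy,z [0.53 2.23 0.85] gap 0.24 rot [-1.5712e+00 -8.0000e-04 -1.2702e+00] M [ 0.25  0.   -0.01]
```

```bash
python3 -m handwheel '[[[0.2,0,0,0,0,0,-1],[0.4,0,0,0,0,0,-1]]]'; python3 -c "
from h import *
where()
p,G=axis(0,0,0,0); cv2.imwrite('pics/z3.png',cv2.resize(p[130:330,250:550,::-1],None,fx=2.6,fy=2.6)); np.save('z3_G.npy',G)"

```

```text
clock: 28.7
eef_pos: [478.9, 146.8, 40.4]
eef_rot: [-1.571, -0.001, -1.27]
wrist_force: [-0.9, 2.0, 0.6]
finger_gap: 0.8
t 28.7 gauge [ 5.48 71.88] z 40.38 F gx,gy,z [-0.31  2.19  0.63] gap 0.81 rot [-1.5712e+00 -8.0000e-04 -1.2702e+00] M [ 0.25  0.07 -0.  ]
```

View pics/z3.png

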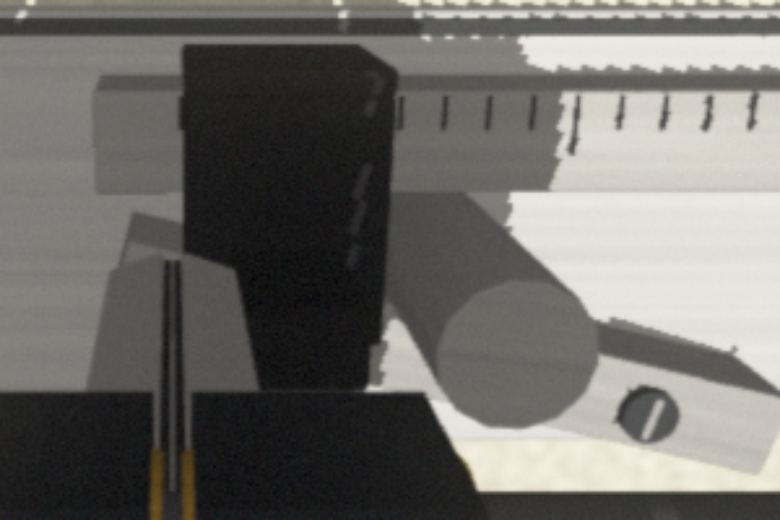

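Rider is very near the post (front edge at zoomed col 385, post side starts ~388). Sliding force steady at ~2.2 N, so not yet touching. Continue in 0.3 mm steps.

```bash
python3 -m handwheel '[[[0.2,0,0,0,0,0,-1],[0.4,0,0,0,0,0,-1]]]'; python3 -c "
from h import *
where()"
python3 -m handwheel '[[[0.2,0,0,0,0,0,-1],[0.3,0,0,0,0,0,-1]]]'; python3 -c "
from h import *
where()"

```

```text
clock: 28.92
eef_pos: [479.0, 146.4, 40.4]
eef_rot: [-1.571, -0.001, -1.27]
wrist_force: [-0.4, 1.8, -0.1]
finger_gap: 0.6
t 28.92 gauge [ 5.46 71.43] z 40.38 F gx,gy,z [ 0.1   1.8  -0.13] gap 0.59 rot [-1.5712e+00 -8.0000e-04 -1.2702e+00] M [0.26 0.04 0.01]
clock: 29.08
eef_pos: [479.1, 146.0, 40.3]
eef_rot: [-1.571, -0.001, -1.27]
wrist_force: [-0.2, 2.2, 1.1]
finger_gap: 0.4
t 29.08 gauge [ 5.44 71.1 ] z 40.35 F gx,gy,z [0.43 2.13 1.15] gap 0.42 rot [-1.5713e+00 -8.0000e-04 -1.2702e+00] M [ 0.18  0.08 -0.01]
```

```bash
python3 -m handwheel '[[[0.2,0,0,0,0,0,-1],[0.3,0,0,0,0,0,-1]]]'; python3 -c "
from h import *
where()"

```

```text
clock: 29.25
eef_pos: [479.1, 145.8, 40.4]
eef_rot: [-1.571, -0.001, -1.27]
wrist_force: [0.2, 1.0, -0.0]
finger_gap: 0.7
t 29.25 gauge [ 5.45 70.83] z 40.37 F gx,gy,z [ 0.52  0.86 -0.02] gap 0.7 rot [-1.5713e+00 -7.0000e-04 -1.2702e+00] M [ 0.29  0.06 -0.01]
```

```bash
python3 -m handwheel '[[[0.2,0,0,0,0,0,-1],[0.3,0,0,0,0,0,-1]]]'; python3 -c "
from h import *
where()"

```

```text
clock: 29.42
eef_pos: [479.2, 145.6, 40.4]
eef_rot: [-1.571, -0.001, -1.27]
wrist_force: [-0.8, 2.4, 0.2]
finger_gap: 0.4
t 29.42 gauge [ 5.46 70.63] z 40.4 F gx,gy,z [-0.07  2.51  0.21] gap 0.39 rot [-1.5712e+00 -5.0000e-04 -1.2702e+00] M [0.5  0.18 0.02]
```

Moment doubled to 0.50 and the motion slowed, which means contact. Hold briefly.

```bash
python3 -m handwheel '[[[0.2,0,0,0,0,0,-1],[0.2,0,0,0,0,0,-1],[0.2,0,0,0,0,0,-1]]]'; python3 -c "
from h import *
where()
K,T=cal('wrist')
p,G=axis(0,0,0,0); cv2.imwrite('pics/z4.png',cv2.resize(p[130:330,250:550,::-1],None,fx=2.6,fy=2.6)); np.save('z3_G.npy',G)"

```

```text
clock: 29.67
eef_pos: [479.2, 145.5, 40.4]
eef_rot: [-1.571, -0.0, -1.27]
wrist_force: [-2.0, 3.8, 0.5]
finger_gap: 0.6
t 29.67 gauge [ 5.46 70.59] z 40.4 F gx,gy,z [-0.77  4.18  0.55] gap 0.57 rot [-1.5712e+00 -3.0000e-04 -1.2702e+00] M [ 0.71  0.18 -0.04]
```

View pics/z4.png

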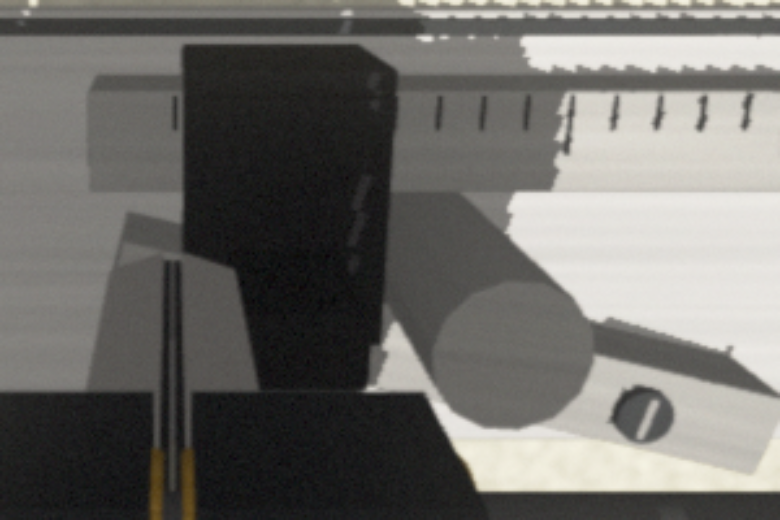

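Blocked at TCP y=70.6 with total ~4 N (about 2 N on the post); the rider now touches the post. Backing off, then up.

```bash
python3 -m handwheel '[[[-2,0,0,0,0,0,-1],[-8,0,0,0,0,0,-1],[-16,0,0,0,0,0,-1],[-24,0,0,0,0,0,-1],[-26,0,0,0,0,0,-1]]]'; python3 -m handwheel '[[[0,-20,0,0,0,0,-1],[0,-50,0,0,0,0,-1],[0,-85,0,0,0,0,-1],[0,-110,0,0,0,0,-1],[0,-110,0,0,0,0,-1]]]'; python3 -m handwheel '[[[30,0,0,0,0,0,-1],[60,0,0,0,0,0,-1],[70,0,0,0,0,0,-1],[70,0,0,0,0,0,-1],[70,0,0,0,0,0,-1]]]'; python3 - <<'E'
from h import *
where()
K,T=cal("wrist")
p,G=axis(0,0,0,0); cv2.imwrite("pics/f1.png",p[:,:,::-1]); cv2.imwrite("pics/f1z.png",cv2.resize(p[100:250,200:440,::-1],None,fx=3.3,fy=3.3,interpolation=cv2.INTER_CUBIC))
m=(abs(G[...,2]-92)<3)&(np.hypot(G[...,0]-5,G[...,1]-9)<16.5); v,u=np.nonzero(m); r=ray(K,T,[u.mean(),v.mean()],92)[0]; print("post",m.sum(),RG.T@(r[:2]-g),u.mean(),v.mean(),G[m].mean(0))
P=G[m];A=np.c_[P[:,:2],np.ones(len(P))]; print(np.linalg.lstsq(A,P[:,2],rcond=None)[0])
dk=p.max(-1)<60
m=dk&(abs(G[...,2]-56)<3)&(G[...,0]>22)&(G[...,0]<40)&(G[...,1]>10)&(G[...,1]<90); print("rider top y",np.percentile(G[m][:,1],[1,99]))
p,d=imaging.camera("side"); cv2.imwrite("pics/f2.png",cv2.resize(p[150:350,260:460,::-1],None,fx=3,fy=3))
p,d=imaging.camera("top"); cv2.imwrite("pics/f3.png",p[:,:,::-1])
E
```

```text
clock: 30.13
eef_pos: [471.1, 171.6, 40.3]
eef_rot: [-1.571, -0.0, -1.269]
wrist_force: [-0.7, -0.4, -0.3]
finger_gap: 0.5
clock: 30.55
eef_pos: [473.1, 172.5, 155.5]
eef_rot: [-1.563, -0.001, -1.269]
wrist_force: [-0.1, -0.2, -0.3]
finger_gap: 0.6
clock: 30.97
eef_pos: [493.6, 105.8, 155.0]
eef_rot: [-1.564, -0.0, -1.27]
wrist_force: [-0.6, 1.5, -0.5]
finger_gap: 0.8
t 30.97 gauge [ 7.44 28.42] z 154.97 F gx,gy,z [-0.08  1.6  -0.49] gap 0.79 rot [-1.5643e+00 -3.0000e-04 -1.2698e+00] M [0.01 0.02 0.02]
post 1099 [5.61098962 9.90367569] 339.8380345768881 202.93903548680618 [ 5.68017114  9.93323701 92.41772755]
[-8.81560850e-03 -1.95894335e-03  9.24872604e+01]
rider top y [25.04723828 67.68864154]
```

View pics/f1z.png

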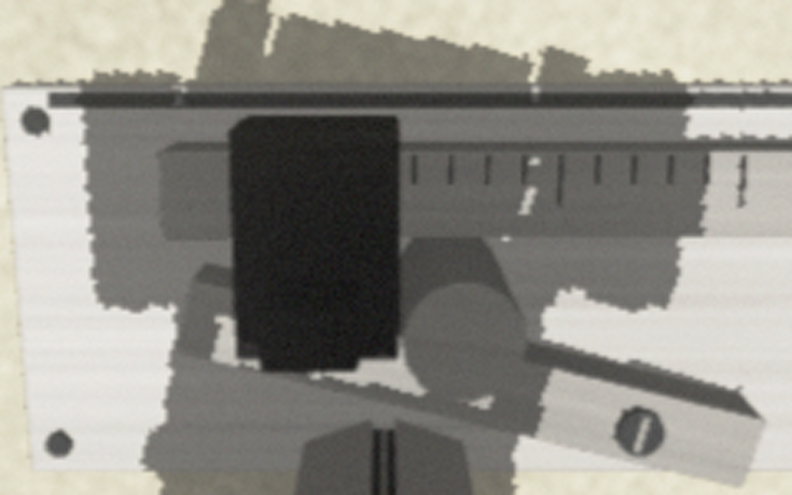

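View pics/f2.png

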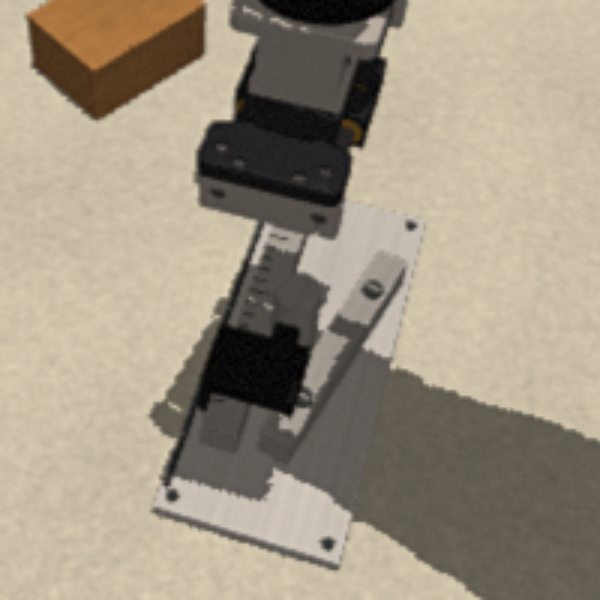

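Post upright (top-face slope <0.01), gauge (5.6, 9.9); rider front at y≈25.0 against the post's 24.9. One settled re-check before handing in.

```bash
python3 -m handwheel '[[[0,-5,0,0,0,0,-1],[0,-5,0,0,0,0,-1],[0,-5,0,0,0,0,-1],[0,-5,0,0,0,0,-1],[0,-5,0,0,0,0,-1]]]'; python3 - <<'E'
from h import *
where(); imaging.camera("wrist")
K,T=cal("wrist"); p,G=axis(0,0,0,0)
m=(abs(G[...,2]-92)<3)&(np.hypot(G[...,0]-5,G[...,1]-9)<16.5); v,u=np.nonzero(m); r=ray(K,T,[u.mean(),v.mean()],92)[0]; c=RG.T@(r[:2]-g); print("post",c)
dk=p.max(-1)<60; m=dk&(abs(G[...,2]-56)<3)&(G[...,0]>22)&(G[...,0]<40)&(G[...,1]>10)&(G[...,1]<90); print("rider y",np.percentile(G[m][:,1],[1,99]))
# jaw face at z=37, fence edge near post
for y in (-25,-15,30,40):
    q=(abs(G[...,2]-37)<3)&(abs(G[...,1]-y)<3); 
    x=G[...,0][q&(G[...,0]<12)]; f=G[...,0][q&(G[...,0]>12)]
    print(y,len(x),np.percentile(x,97) if len(x) else None,np.percentile(f,3) if len(f) else None)
E
```

```text
clock: 31.53
eef_pos: [493.4, 106.7, 160.2]
eef_rot: [-1.564, -0.0, -1.268]
wrist_force: [0.4, -1.6, -0.0]
finger_gap: 0.4
t 31.53 gauge [ 7.55 29.32] z 160.22 F gx,gy,z [-0.1  -1.64 -0.03] gap 0.42 rot [-1.5639e+00 -5.0000e-04 -1.2676e+00] M [0.04 0.01 0.06]
post [5.70715668 9.93551079]
rider y [24.99412769 67.67532907]
-25 135 -19.279247217103364 21.07487824071974
-15 142 -16.792084676259346 21.181639589435065
30 74 -16.02152133519194 51.954272250951675
40 38 -18.846993858786792 51.92444302772345
```

View pics/f3.png

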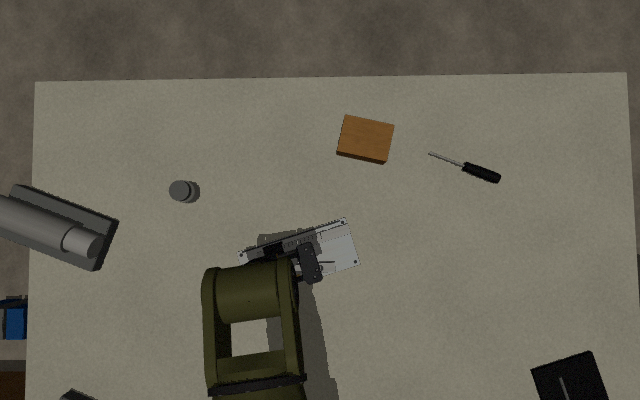

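I'd like to confirm the rider didn't shift the post: compare post-to-jaw-screw distance before and after the rider contact, in the same image frames.

```bash
python3 - <<'E'
from h import *
def meas(bgr,name):
    gr=cv2.cvtColor(bgr,cv2.COLOR_BGR2GRAY)
    cv2.imwrite(f"pics/{name}.png",cv2.resize(bgr[120:250,180:490],None,fx=2.5,fy=2.5,interpolation=cv2.INTER_CUBIC))
a=cv2.imread("pics/u.png"); meas(a,"cmpA")
Gu=np.load("u_G.npy")
K,T=cal("wrist"); p,G=axis(0,0,0,0); meas(p[:,:,::-1].copy(),"cmpB")
def holes(img,GG,lab):
    g8=img.max(-1)
    m=((g8<75)&(abs(GG[...,2]-12)<4)).astype(np.uint8)
    n,l,st,c=cv2.connectedComponentsWithStats(m)
    for i in range(1,n):
        if 20<st[i,4]<110 and st[i,2]<14 and st[i,3]<14:
            q=GG[l==i].mean(0); print(lab,c[i].round(1),q.round(2))
    mm=(abs(GG[...,2]-92)<3)&(np.hypot(GG[...,0]-5,GG[...,1]-9.5)<17.5); print(lab,"post",GG[mm].mean(0).round(2),mm.sum())
holes(a,Gu,"before"); holes(p,G,"after")
E
```

```text
before post [ 5.95 10.34 92.5 ] 1018
after [625.3   7.3] [ 165.44 -249.78   10.48]
after [634.2  14. ] [ 160.05 -259.18   10.3 ]
after post [ 5.76  9.89 92.44] 1066
```

```bash
python3 - <<'E'
from h import *
K,T=cal("wrist"); p,G=axis(0,0,0,0); np.save("f_G.npy",G); cv2.imwrite("pics/f5.png",p[:,:,::-1])
def edges(img,GG,lab):
    # right end of plate on z=12 rows: last plate pixel by height; right end of fence z=37
    m=(abs(GG[...,2]-37)<4)&(GG[...,0]>22)&(GG[...,0]<40)&(GG[...,1]<0)
    e=[GG[v][m[v]][:,1].min() for v in range(400) if m[v].sum()>20]; print(lab,"fence end y",np.median(e).round(2),len(e))
    x=GG[...,0][(abs(GG[...,2]-37)<3)&(abs(GG[...,1]+100)<20)&(GG[...,0]>10)]; print(" fence x",np.percentile(x,[3,50,97]).round(2))
    x=[]
    for y in (-30,-22,-15): 
        q=(abs(GG[...,2]-37)<3)&(abs(GG[...,1]-y)<2)&(GG[...,0]<12)&(GG[...,0]>-50); x.append(GG[...,0][q].mean().round(2))
    print(" jaw mid x",x)
edges(cv2.imread("pics/u.png"),np.load("u_G.npy"),"before"); edges(p,G,"after")
E
```

```text
before fence end y -138.94 19
 fence x [20.38 32.62 43.84]
 jaw mid x [np.float64(-29.26), np.float64(-28.03), np.float64(-27.4)]
after fence end y -138.64 20
 fence x [21.19 33.12 43.99]
 jaw mid x [np.float64(-31.09), np.float64(-29.04), np.float64(-26.96)]
```

The before/after shift is at the measurement's noise level (≤0.75 mm along the slot, i.e. ≤0.2 mm at the jaw), within tolerance. Handing in.

```bash
python3 - <<'E'
from h import *
where(); print(order.sign_off())
E
```

```text
t 31.73 gauge [ 7.52 29.2 ] z 160.18 F gx,gy,z [-0.09 -1.05 -0.05] gap 0.64 rot [-1.5640e+00 -4.0000e-04 -1.2678e+00] M [ 0.    0.   -0.01]
the job is handed in; nothing more can be done
None
```

The post is standing upright in the slot, wedged between the fence and the slanted jaw, with the rider brought up against it. I handed the job in at about 32 s; no verdict was reported.

**What I did**
- I stood the post on the plate at the mouth, found the fence by touch, and slid the post along until it wedged at gauge y ≈ 10 mm with about 6–7 N along the slot.
- I then released it and pushed the rider's fin from behind with shut fingers, until the total force rose from about 2 N to 4 N and the rider stopped. I backed the arm away after that.

**Last checks**
- **Post:** its top face is level (slope under 0.01) at 92.4 mm, so it stands on the slot floor. Measured against the fence as seen in the same picture, it sits about 0.2 mm off it.
- **Rider:** its front face is at y ≈ 25.0 mm and the post's near side at about 24.9 mm. The arm was clear of both.
- **Bystanders:** the jar, carton and screwdriver look unmoved in the top view.

**What went wrong or disagreed**
- **Post tipped once:** during a first slide with a 3 N grip, the post tilted about 27° in the fingers. I turned the tool to stand it upright, set it back on the plate, and gripped it again at 20 N.
- **Short fingertips:** depth shows the fingertips end about 27 mm behind the TCP, not 8 mm ahead of it as described. The first push therefore passed over the fin without touching it.
- **Jaw slant:** the jaw measures about 1 in 4, not the stated 1 in 8.
- **Not settled:** after the rider touched, the post measured up to about 0.75 mm further back along the slot than before. That is close to the noise, and would open at most about 0.2 mm at the jaw. A rough depth estimate of the jaw gap came out at up to 0.8 mm, with an expected error of a similar size. I did not confirm the jaw contact beyond that.

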